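# Ready the hot-water dispenser for a fragile mug

### The job

Get the hot-water dispenser ready for pouring: first slide the porcelain mug along the counter until it stands centred on the steel disc under the spout; then swing the amber splash gate fully shut in front of it; then turn the black flow knob to the red mark, and last slide the yellow lock fully home over the knob. The mug is fragile: keep it upright on the counter, do not lift it, and never let the robot or the dispenser press on it with more than 10 newtons (no gripping). Leave the other things where they stand.

Things in the scene. Friction and masses are not known exactly. Their poses are not given: they have to be found in the camera images.
- dispenser: White and steel hot-water dispenser, fixed on the counter. Origin: on the counter at the middle of the cup bay (a flat 100 mm steel disc that does not hinder sliding). x points from its front into the machine, y to its left seen from the robot, z up. In mm: tower x 80 to 140, y -50 to 50, 268 high; left wall y 97 to 105, x -63 to 87, 85 high; open counter in front of the bay.
- bay (a point): The middle of the cup bay on the counter (the dispenser's origin), where the mug's centre must stand. Behind it two rubber bumpers (radius 8, up to 53 mm high) at dispenser x 46, y -30 and 30, which the mug touches when its centre is 4 mm past the middle.
- spout_tip (a point): Tip of the steel spout over the bay, 142 mm above the counter, 30 mm behind the bay's middle; from there it rises to 180 mm and back into the tower.
- block_top (a point): On top of the white control block, under the knob's axis, 45 mm above the counter. The block lies at dispenser x -145 to 85, y -219 to -141 mm and carries the knob, the red mark and the lock.
- mug: White porcelain mug, green inside, 84 mm across, 90 mm high, about 0.27 kg, standing on the counter in front of the bay. Origin: on its underside, 15.5 mm off the cup's centre towards the handle; the handle points to its -y (24 mm wide, reaching 58 mm from the origin), roughly to the dispenser's right.
- mug_mid (a point): Centre axis of the mug's round cup (radius 42 mm), 45 mm above its underside.
- gate (a joint): Amber splash gate on a vertical hinge at the left front of the bay: 0 = shut (lies across the bay's front, along the dispenser's -y from the hinge, at dispenser x -62 mm), grows to 2.0 rad as its free edge swings towards the robot and then left; at 1.57 it points along the dispenser's -x. Stays where left. 135 mm long, 32 to 84 mm above the counter, 8 mm thick.
- gate_hinge (a point): On the gate's hinge axis, 60 mm above the counter (dispenser x -62, y 99 mm).
- gate_edge (a point): The gate's free edge, 135 mm from the hinge axis, 60 mm above the counter.
- knob (a joint): Black flow knob on the control block, axis vertical; grows clockwise seen from above, 0 to 2.6 rad. At 1.6 its white pointer points along the dispenser's +x, at the red mark; at value q the pointer stands 1.6 - q counterclockwise from there.
- knob_grip (a point): On the knob's axis, 88 mm above the counter and 4 mm below the top of its upright grip bar (50 mm long along the pointer, 12 mm thick, from 57 to 91 mm above the counter).
- lock (a joint): Yellow lock fork on the control block in front of the knob: 0 = off, 0.070 m = fully home, its prongs on both sides of the knob's grip bar. It slides along the dispenser's +x; friction about 1.5 N.
- lock_tab (a point): Middle of the lock's upright push tab, 86 mm above the counter; the tab is 44 mm wide (y), 9 mm thick (x), from 60 to 98 mm above the counter; the prongs reach 75 mm ahead of it, tops 63 mm above the counter.
- timer: Red and white kitchen timer, 66 mm across, 55 mm high; bystander. Origin: centre of its underside.
- glass_jar: Glass jar with a yellow lid, 65 mm across, 120 mm high; bystander. Origin: centre of its underside.
- spice: Spice jar with a green label and dark cap, 45 mm across, 105 mm high; bystander. Origin: centre of its underside.

How it is judged:
By the outcome, as a careful person would: the job done as asked, in the order asked, and still so for the second after the job is handed in, with the robot touching nothing.
It also fails if it takes over 72 s, if anything falls off the work surface, if the arm or the gripper's body presses on something with over 40 N, if the wrist force passes 120 N, or if a joint passes its speed limit or range.

### The arm

A 6-joint arm with a two-finger parallel gripper is mounted at the origin on a cart in front of the work surface, level with it; the furniture and walls round the work are solid. World frame = base frame: x ahead of the robot, y to its left, z up, the work surface at z = 0. Lengths are in m, angles in rad, forces in N, time in s.
With the tool pointing down it reaches from about 0.225 to 0.875 m from the base axis. Payload 3.4 kg.
Tool frame: the origin (TCP) lies at the very end of the fingers, on their centre line; the grasp point (between the pads) lies 19 mm behind it (manip.tcp_to_grasp is the distance from the TCP to the grasp point, in m); z points along the fingers, y is the line along which they close (so a half turn about z gives the same grasp; the last joint's range is limited). The gripper opens to 85 mm and grips with 20 to 120 N. Pads are 22 mm wide; open, the fingers measure 114 mm over their backs; the gripper's body (76 mm by 85 mm) begins 54 mm behind the grasp point. The pads swing forward as they close: fully open they stand 13 mm farther back than shut.
Start: joints at [1.155, 0.276, 1.505, -0, 1.361, -0.121], TCP at [0.167, 0.55, 0.231] pointing down, gripper open.
Joint ranges: [-2.89, 2.89], [-0.75, 2.08], [0.22, 2.7], [-1.18, 4.32], [0.11, 2.71], [-2.7, 2.7]. Speed limits (rad/s): [2.57, 2.57, 3.14, 3.14, 3.14, 3.14].

### API

Orientations are given as a unit quaternion [w, x, y, z].
In Python, from rig import status, get_image, job, manip gives the robot as it stands.
- The arm moves only by the tool apply_moves, never from a script. Its arguments are lists of equal length, an entry for each row: "xyz": the shift along the tool's x, y, z each as a share of 0.3 m, from -1 to 1, a list of three; "rot": the turn, a rotation vector about the tool's x, y, z each as a share of 60 degrees, from -1 to 1, a list of three; "hand": the opening, from -1 (shut) to 1 (fully open). A call has 1 to 8 rows; each row shifts and turns the commanded pose from where the row before left it, along the tool's axes as they then stand; what a row does not reach is not made up. A row lasts 1/8 s, in which the tool goes at most 62.5 mm and 10.7 degrees, less where a joint would pass 70% of its speed; a pose out of reach is approached as far as the arm can. A call with a number of a shift or a turn outside -1 to 1 is refused whole. A call with a gripper value outside its range is refused whole. The fingers move at their own pace and stop on an object; "force" is the grip in N (left out, the last holds). Time passes only in rows, so rows that do not move let the fingers close. It gives the time, the measured TCP pose, the force, the opening and the grip force at its end, in the units of the state.
- status.get_state(): the state, without advancing time (a new reading comes with each control period).
- get_image(name): name is "scene" or "top"; returns a dict with "pixels" (384x512x3 uint8, red, green, blue), "fovy" (degrees; the focal length in pixels is half the picture's height over the tangent of half this angle, whatever the lens; pixels are square), "cx", "cy" (the principal point, pixels), "origin" and "orientation" of the camera in the world. Camera axes: x right, y down, z forward; pixel columns grow to the right and rows downward; lengths in m; the calibration is good to about 2 mm. A picture is of the moment at which its call begins. There is no depth.
- job.sign_off(): hands the job in; it is judged then, once.
The state is a dict: "clock": time; "qpos": joint angles; "qd": joint speeds; "effort": joint torques, N m; "position": TCP position; "ee_rot": TCP orientation; "contact_force": force on the tool from outside, world axes, zero at the start; "moment": the same for the moment, N m; "width": finger opening in m; "gripper_force": force on a finger pad.
Only numpy, scipy, OpenCV 4.12 (cv2) and the standard library are available. Lean on these libraries where they do the work, as an engineer would, in place of code of your own. Each camera call takes 0.05 s, during which the arm holds its last target. There are 200 camera calls.

## Working session

There is one attempt and no reset: what is moved stays moved. The work goes in short steps, Python scripts to look and compute and a tool call to move; the robot and the scene stay as the last step left them, time stands still between calls to the robot, and variables do not carry over. Pictures are saved under pics/ and viewed, at most 10 in all, crops included, and the job is handed in when it is done.

Besides the shell and the picture viewer there is one more tool, called in YAML: its name, and indented under it one key for each argument. apply_moves: Moves the arm, as the interface text tells. Its arguments: {"type":"object","properties":{"xyz":{"type":"array","items":{"type":"array","items":{"type":"number","minimum":-1,"maximum":1}}},"rot":{"type":"array","items":{"type":"array","items":{"type":"number","minimum":-1,"maximum":1}}},"hand":{"type":"array","items":{"type":"number"}},"force":{"type":"number"}},"required":["xyz","rot","hand"]}

```bash
ls; mkdir -p pics; python3 - <<'E'
from rig import status,get_image
import cv2
for n in("scene","top"):
    d=get_image(n); cv2.imwrite(f"pics/{n}0.png",d["pixels"][:,:,::-1]); print(n,{k:v for k,v in d.items() if k!="pixels"})
print(status.get_state())
E
```

```text
pics
scene {'fovy': 51.47493019064092, 'cx': 247.4721149389834, 'cy': 195.21336289954584, 'origin': array([-0.32665904, -0.76579914,  0.63474907]), 'orientation': array([-0.42741065,  0.74997334, -0.43715274,  0.2525027 ])}
top {'fovy': 45.64260100694626, 'cx': 260.2242470846209, 'cy': 190.28144351894673, 'origin': array([ 0.34245956, -0.30960582,  1.37085899]), 'orientation': array([-0.02482804,  0.71583858, -0.69654107,  0.04229936])}
{'clock': 0.1, 'qpos': array([ 1.15497092e+00,  2.76547876e-01,  1.50599846e+00, -9.27806093e-07,
        1.36073182e+00, -1.20965891e-01]), 'qd': array([-0.00022996,  0.00102053, -0.00271143, -0.00122674, -0.00088627,
       -0.00120998]), 'effort': array([ 1.70671035e-03, -4.17701590e+01, -2.46404243e+01, -2.12079868e-05,
        5.68117277e-03, -1.43109656e-05]), 'position': array([0.16689106, 0.54974993, 0.23052025]), 'ee_rot': array([-2.23046922e-04,  1.46896110e-01,  9.89151567e-01, -8.12696935e-04]), 'contact_force': array([0.09148205, 0.14714271, 0.7480084 ]), 'moment': array([0.03304531, 0.01713288, 0.00059866]), 'gripper_force': 0.0, 'width': 0.08530392714241986}
```

View pics/scene0.png

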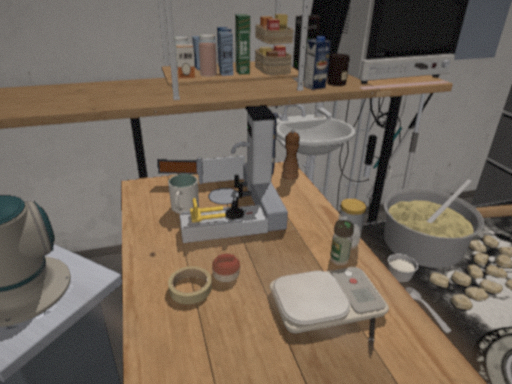

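View pics/top0.png

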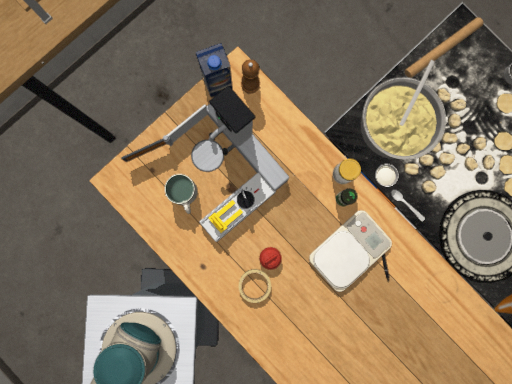

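The top view shows the dispenser rotated by about 40°: disc at (208,156), mug at (180,188), gate dark brown at (147,148) swung left, lock at (226,216), knob at (246,199). The scene view shows the same layout obliquely. I'll project known points and enlarge the dispenser area.

```bash
cat > h.py <<'E'
import numpy as np, cv2
from scipy.spatial.transform import Rotation as R
from rig import status,get_image
def rot(q): return R.from_quat(np.roll(q,-1)).as_matrix()
class Cam:
    def __init__(s,n):
        d=get_image(n); s.im=d["pixels"]; s.f=192/np.tan(np.radians(d["fovy"]/2)); s.c=np.array([d["cx"],d["cy"]]); s.o=np.array(d["origin"]); s.R=rot(d["orientation"])
    def proj(s,p):
        v=(np.atleast_2d(p)-s.o)@s.R; return v[:,:2]/v[:,2:]*s.f+s.c
    def ray(s,uv,z):
        uv=np.atleast_2d(uv); v=np.c_[(uv-s.c)/s.f,np.ones(len(uv))]@s.R.T
        return s.o+v*((z-s.o[2])/v[:,2])[:,None]
E
python3 - <<'E'
from h import *
t=Cam("top"); s=Cam("scene")
P=[[0,0,0],[0.167,0.55,0.23],[0.5,0,0]]
print(t.proj(P),s.proj(P)); print(t.ray([[208,156],[180,188],[246,199],[226,216],[125,158]],0))
c=t.im[80:260,90:310]; cv2.imwrite("pics/t1.png",cv2.resize(c,None,fx=3.3,fy=3.3,interpolation=cv2.INTER_CUBIC)[:,:,::-1])
c=s.im[95:260,140:320]; cv2.imwrite("pics/s1.png",cv2.resize(c,None,fx=3.6,fy=3.6,interpolation=cv2.INTER_CUBIC)[:,:,::-1])
E
```

```text
[[ 138.29342315  349.2684457 ]
 [-110.76318383  297.41484399]
 [ 146.85825679  178.28761   ]] [[ 18.91703299 289.26341253]
 [-72.2037279  124.54501994]
 [163.98097418 192.10887013]]
[[ 0.57335767 -0.18077901  0.        ]
 [ 0.47352041 -0.10044563  0.        ]
 [ 0.44593792 -0.29967319  0.        ]
 [ 0.39319185 -0.2412668   0.        ]
 [ 0.55963525  0.06853612  0.        ]]
```

View pics/t1.png

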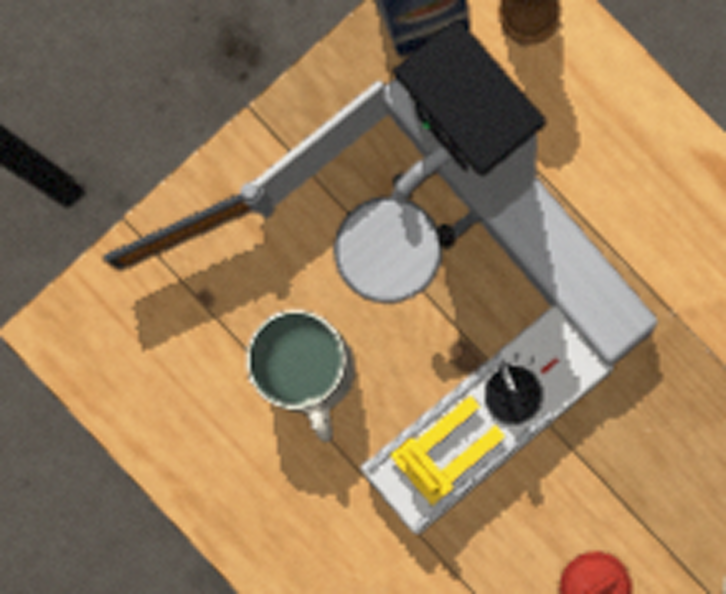

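View pics/s1.png

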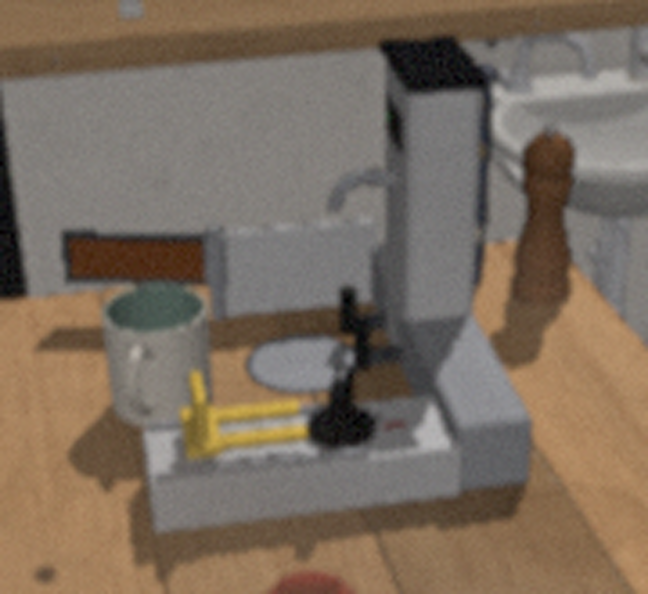

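The crops clearly show the disc ellipse, tower top corners, wall, hinge, gate, mug and handle, lock and knob. The crop positions are tower top (395,73), (445,27), (545,124), (488,173); hinge (253,195); knob (513,393); red mark (548,366). Next I'll measure the poses.

```bash
cat > m.py <<'E'
from h import *
t=Cam("top"); s=Cam("scene")
def mask(c,lo,hi,box):
    h=cv2.cvtColor(c.im,cv2.COLOR_RGB2HSV); m=cv2.inRange(h,lo,hi); b=np.zeros_like(m); x0,y0,x1,y1=box; b[y0:y1,x0:x1]=m[y0:y1,x0:x1]; return b
def big(m): return max(cv2.findContours(m,cv2.RETR_EXTERNAL,cv2.CHAIN_APPROX_NONE)[0],key=cv2.contourArea)
def cen(m): 
    M=cv2.moments(m,True); return [M['m10']/M['m00'],M['m01']/M['m00']]
E
python3 - <<'E'
from m import *
f=lambda p:(np.array(p)+.5)/3.3-.5+np.array([90,80])
px=f([[395,73],[445,27],[545,124],[488,173],[380,84],[253,195],[363,468]])
loc=np.array([[80,50,268],[140,50,268],[140,-50,268],[80,-50,268],[87,101,85],[-62,99,85],[-145,-141,45]])/1e3
W=np.array([t.ray(p,l[2])[0] for p,l in zip(px,loc)])
# disc
m=mask(t,(0,0,110),(179,50,255),(190,138,226,174)); c=big(m); e=cv2.fitEllipse(c); print("disc",e, t.ray(e[0],0)[0], "hull", cv2.minEnclosingCircle(c))
loc=np.vstack([loc,[0,0,0]]);W=np.vstack([W,t.ray(e[0],0)])
a=loc[:,:2];b=W[:,:2];A=a-a.mean(0);B=b-b.mean(0)
th=np.arctan2((A[:,0]*B[:,1]-A[:,1]*B[:,0]).sum(),(A*B).sum()); Rm=np.array([[np.cos(th),-np.sin(th)],[np.sin(th),np.cos(th)]])
o=b.mean(0)-Rm@a.mean(0); print("yaw",np.degrees(th),"o",o); print("res mm",((b-a@Rm.T-o)*1e3).round(1))
# colours
red=mask(t,(0,120,70),(8,255,255),(245,180,265,200))|mask(t,(170,120,70),(179,255,255),(245,180,265,200))
rw=t.ray(cen(red),.046)[0]; print("red",cen(red),rw,((rw[:2]-o)@Rm*1e3).round(1))
y=mask(t,(22,130,110),(35,255,255),(200,190,250,240)); r=cv2.minAreaRect(big(y)); print("yellow",r)
g=mask(t,(60,60,30),(100,255,200),(160,170,200,210)); e=cv2.fitEllipse(big(g)); print("green",e,t.ray(e[0],.088)[0],)
for n,p,z in [("edge",[112,262],84),("edge2",[106,255],84),("hinge",[253,195],85),("rimc",[297,360],90),("handle",[320,425],60),("knob",[513,385],91),("tabL",[400,455],98),("tabR",[440,497],98)]:
    w=t.ray(f(p),z/1e3)[0]; print(n,w.round(4),((w[:2]-o)@Rm*1e3).round(1))
E
```

```text
disc ((207.02525329589844, 155.73428344726562), (29.099315643310547, 30.433917999267578), 71.94749450683594) [ 0.57408209 -0.17780318  0.        ] hull ((206.67747497558594, 155.5853271484375), 15.757528305053711)
yaw -47.373713062867026 o [ 0.57265922 -0.17890973]
res mm [[-0.1 -0.4]
 [-4.1  7.7]
 [-2.3 -1.7]
 [-0.2 -4.4]
 [ 0.7  0.4]
 [ 1.6 -2.4]
 [ 3.  -0.3]
 [ 1.4  1.1]]
red [256.0, 190.5] [ 0.46813262 -0.32842785  0.046     ] [  39.2 -178.2]
yellow ((225.64752197265625, 215.37701416015625), (20.10179328918457, 30.216707229614258), 50.19443130493164)Traceback (most recent call last):
  File "<stdin>", line 16, in <module>
cv2.error: OpenCV(4.12.0) /io/opencv/modules/imgproc/src/shapedescr.cpp:361: error: (-201:Incorrect size of input array) There should be at least 5 points to fit the ellipse in function 'fitEllipseNoDirect'
```

```bash
python3 - <<'E'
from m import *
h=cv2.cvtColor(t.im,cv2.COLOR_RGB2HSV)
print(h[188,176:190].tolist()); print("disc row",h[156,186:230].tolist()); print("disc col",h[136:176,203].tolist()); print("rim row",h[188,160:200].tolist())
print("gate",h[150:156,140:150].tolist())
E
```

```text
[[72, 52, 108], [69, 46, 110], [71, 45, 108], [73, 49, 110], [74, 47, 108], [71, 44, 109], [71, 52, 108], [72, 53, 110], [71, 47, 108], [72, 54, 108], [71, 47, 108], [73, 50, 107], [71, 50, 107], [68, 46, 110]]
disc row [[16, 131, 134], [18, 137, 140], [16, 130, 179], [16, 128, 220], [16, 122, 199], [13, 49, 120], [100, 6, 134], [0, 0, 181], [120, 3, 186], [120, 1, 190], [130, 4, 187], [120, 3, 183], [105, 3, 181], [105, 3, 182], [130, 4, 186], [113, 5, 189], [150, 3, 186], [120, 1, 186], [90, 1, 182], [100, 4, 182], [130, 4, 187], [105, 3, 191], [110, 4, 192], [120, 1, 191], [110, 4, 193], [105, 3, 189], [120, 3, 187], [135, 3, 188], [60, 1, 192], [105, 3, 190], [110, 4, 190], [105, 3, 192], [75, 3, 193], [105, 3, 192], [90, 3, 187], [80, 4, 185], [105, 3, 165], [17, 26, 87], [17, 119, 105], [17, 129, 115], [16, 123, 118], [18, 132, 116], [17, 126, 117], [16, 131, 115]]
disc col [[16, 139, 110], [16, 137, 106], [16, 140, 109], [16, 121, 105], [21, 25, 70], [70, 8, 94], [100, 6, 126], [90, 2, 156], [120, 1, 189], [150, 1, 189], [120, 1, 186], [90, 1, 186], [98, 6, 185], [105, 5, 188]
[... 1235 characters left out ...]
, 62], [12, 169, 62], [15, 154, 63], [14, 109, 84], [15, 120, 113]], [[13, 184, 79], [15, 218, 69], [15, 210, 68], [14, 206, 62], [13, 174, 63], [14, 139, 64], [16, 129, 89], [15, 129, 127], [16, 126, 156], [16, 129, 190]], [[14, 185, 69], [14, 213, 60], [12, 169, 59], [15, 131, 64], [13, 109, 89], [16, 118, 125], [16, 131, 170], [16, 135, 213], [16, 135, 212], [15, 134, 215]], [[15, 183, 60], [14, 138, 61], [14, 120, 89], [16, 114, 128], [16, 127, 175], [16, 133, 214], [16, 133, 214], [16, 134, 212], [16, 135, 212], [16, 135, 215]], [[15, 116, 86], [16, 121, 126], [16, 132, 168], [16, 134, 215], [16, 129, 219], [16, 129, 217], [16, 132, 214], [16, 133, 213], [16, 135, 211], [16, 135, 213]]]
```

```bash
python3 - <<'E'
from m import *
f=lambda p:(np.array(p)+.5)/3.3-.5+np.array([90,80])
def edgepts(c,uv,rad,angs):
    h=cv2.cvtColor(c.im,cv2.COLOR_RGB2HSV)[:,:,1].astype(np.float32); out=[]
    for a in np.radians(angs):
        r=np.arange(rad-5,rad+5,.1,dtype=np.float32); x=(uv[0]+r*np.cos(a)).astype(np.float32); y=(uv[1]+r*np.sin(a)).astype(np.float32)
        v=cv2.remap(h,x[None],y[None],cv2.INTER_LINEAR)[0]; i=np.argmax(v>75); out.append([x[i],y[i]])
    return np.array(out,np.float32)
p=edgepts(t,(207,155.5),16,np.r_[40:200:10]); 
w=t.ray(p,0); A=np.c_[2*w[:,:2],np.ones(len(w))]; sol=np.linalg.lstsq(A,(w[:,:2]**2).sum(1),rcond=None)[0]; print("disc c",sol[:2],"r",np.sqrt(sol[2]+sol[:2]@sol[:2]))
disc=np.r_[sol[:2],0]
px=f([[395,73],[545,124],[488,173],[380,84],[253,195],[363,468]])
loc=np.array([[80,50,268],[140,-50,268],[80,-50,268],[87,101,85],[-62,99,85],[-145,-141,45],[0,0,0]])/1e3
W=np.array([t.ray(q,l[2])[0] for q,l in zip(px,loc)]+[disc])
red=mask(t,(0,120,70),(8,255,255),(245,180,265,200))|mask(t,(170,120,70),(179,255,255),(245,180,265,200))
a=loc[:,:2];b=W[:,:2];A=a-a.mean(0);B=b-b.mean(0)
th=np.arctan2((A[:,0]*B[:,1]-A[:,1]*B[:,0]).sum(),(A*B).sum()); Rm=np.array([[np.cos(th),-np.sin(th)],[np.sin(th),np.cos(th)]])
o=b.mean(0)-Rm@a.mean(0); print("yaw",np.degrees(th),"o",o); print("res mm",((b-a@Rm.T-o)*1e3).round(1).tolist())
show=lambda n,w:print(n,w.round(4),((w[:2]-o)@Rm*1e3).round(1))
show("red",t.ray(cen(red),.046)[0])
g=mask(t,(55,25,30),(100,255,200),(160,170,200,210)); e=cv2.fitEllipse(big(g)); print("green",e); show("mug",t.ray(e[0],.089)[0])
y=mask(t,(20,130,60),(38,255,255),(195,185,255,245)); ys=cv2.minAreaRect(big(y)); print(ys)
for n,q,z in [("edge",[112,262],84),("edge2",[106,255],84),("hinge",[253,195],85),("handle",[320,425],60),("pointer",[505,365],57),("tabL",[400,455],98),("tabR",[440,497],98),("prL",[478,405],63),("prR",[501,435],63)]:
    show(n,t.ray(f(q),z/1e3)[0])
# scene view cross-check
sf=lambda p:(np.array(p)+.5)/3.6-.5+np.array([140,95])
for n,q,z in [("s disc",[302,363],0),("s rimc",[157,306],90),("s edgeTop",[66,233],84),("s tabtop",[196,378],98),("s knobtop",[344,356],91)]: show(n,s.ray(sf(q),z/1e3)[0])
# zoom on block
c=t.im[170:230,195:275]; cv2.imwrite("pics/blk.png",cv2.resize(c,None,fx=9,fy=9,interpolation=cv2.INTER_CUBIC)[:,:,::-1])
E
```

```text
disc c [ 0.57667888 -0.17836739] r 0.05004948927109517
yaw -47.74458724255593 o [ 0.57373579 -0.17996583]
res mm [[-1.0, 1.3], [-2.5, -0.2], [-0.7, -3.3], [-0.4, 2.3], [-0.2, -1.1], [1.8, -0.6], [2.9, 1.6]]
red [ 0.4688 -0.3288  0.046 ] [  39.6 -177.8]
green ((178.88137817382812, 188.08206176757812), (26.0349063873291, 26.24382972717285), 91.80794525146484)
mug [ 0.4647 -0.1109  0.089 ] [-124.4  -34.3]
((225.64752197265625, 215.37701416015625), (20.10179328918457, 30.216707229614258), 50.19443130493164)
edge [0.5432 0.0492 0.084 ] [-190.1  131.5]
edge2 [0.5491 0.0546 0.084 ] [-190.2  139.5]
hinge [ 0.6051 -0.0686  0.085 ] [-61.3  98.1]
handle [ 0.4095 -0.131   0.06  ] [-146.7  -88.6]
pointer [ 0.4667 -0.2898  0.057 ] [   9.3 -153.1]
tabL [ 0.3842 -0.2043  0.098 ] [-109.5 -156.7]
tabR [ 0.3498 -0.2391  0.098 ] [-106.8 -205.5]
prL [ 0.4305 -0.2674  0.063 ] [ -31.5 -164.8]
prR [ 0.405  -0.2882  0.063 ] [ -33.3 -197.7]
s disc [ 0.5763 -0.1753  0.    ] [-1.7  5.1]
s rimc [ 0.4666 -0.1102  0.09  ] [-123.7  -32.4]
s edgeTop [0.5453 0.0512 0.084 ] [-190.2  134.4]
s tabtop [ 0.3807 -0.2114  0.098 ] [-106.5 -164.1]
s knobtop [ 0.4714 -0.2818  0.091 ] [   6.6 -144.2]
```

View pics/blk.png

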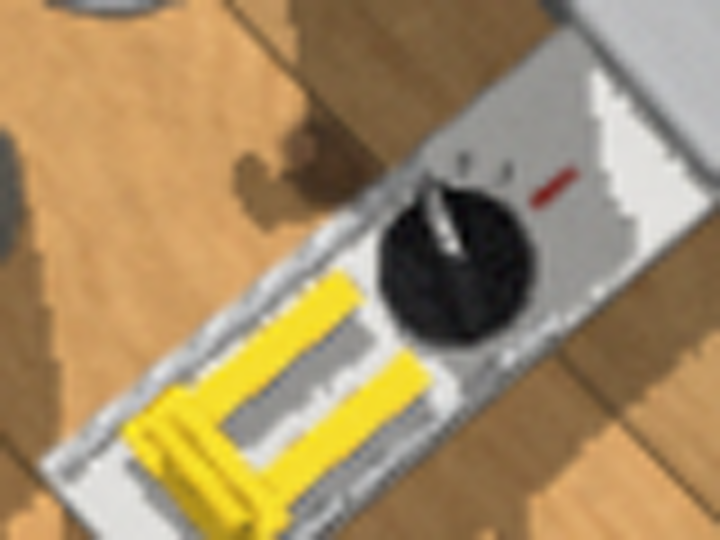

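The block zoom shows the knob disc centre at (457,266), pointer tip at (432,190), red mark (535,205)–(577,172) and block left edge (45,465)–(560,32). I'll pin down yaw and knob axis from these.

```bash
python3 - <<'E'
from m import *
z9=lambda p:(np.array(p,float)+.5)/9-.5+np.array([195,170])
ang=lambda a,b:np.degrees(np.arctan2(*(b-a)[1::-1]))
for n,p,q,z in [("blockedge",[45,465],[560,32],.045),("red",[535,205],[577,172],.045),("prongL outer",[180,388],[340,272],.063),("prongR outer",[285,505],[430,380],.063),("tab",[130,430],[240,535],.098)]:
    a,b=t.ray(z9(p),z)[0],t.ray(z9(q),z)[0]; print(n,a.round(4),b.round(4),ang(a,b).round(1))
for n,p,z in [("knobdisc c",[457,266],.057),("ptr tip",[432,190],.057),("ptr base",[457,250],.057),("red mid",[556,188],.045),("prL tip",[350,283],.063),("prR tip",[420,363],.063)]: print(n,t.ray(z9(p),z)[0].round(4))
f=lambda p:(np.array(p)+.5)/3.3-.5+np.array([90,80])
for p,q,z in [([395,73],[488,173],.268),([445,27],[545,124],.268),([395,73],[445,27],.268),([488,173],[545,124],.268),([253,190],[380,82],.085)]:
    a,b=t.ray(f(p),z)[0],t.ray(f(q),z)[0]; print(a.round(4),b.round(4),ang(a,b).round(1), np.linalg.norm(a-b).round(4))
E
```

```text
blockedge [ 0.3744 -0.1677  0.045 ] [ 0.5194 -0.3293  0.045 ] -48.1
red [ 0.4627 -0.3228  0.045 ] [ 0.4738 -0.3361  0.045 ] -50.1
prongL outer [ 0.3995 -0.2114  0.063 ] [ 0.4378 -0.261   0.063 ] -52.3
prongR outer [ 0.3633 -0.246   0.063 ] [ 0.4042 -0.2907  0.063 ] -47.6
tab [ 0.3846 -0.1991  0.098 ] [ 0.3532 -0.2341  0.098 ] -131.9
knobdisc c [ 0.4413 -0.2982  0.057 ]
ptr tip [ 0.4655 -0.2894  0.057 ]
ptr base [ 0.4464 -0.298   0.057 ]
red mid [ 0.4684 -0.3294  0.045 ]
prL tip [ 0.4344 -0.2643  0.063 ]
prR tip [ 0.4095 -0.2874  0.063 ]
[ 0.6636 -0.2043  0.268 ] [ 0.5898 -0.2761  0.268 ] -135.8 0.1029
[ 0.7001 -0.2404  0.268 ] [ 0.6284 -0.3174  0.268 ] -133.0 0.1053
[ 0.6636 -0.2043  0.268 ] [ 0.7001 -0.2404  0.268 ] -44.6 0.0514
[ 0.5898 -0.2761  0.268 ] [ 0.6284 -0.3174  0.268 ] -47.0 0.0566
[ 0.6095 -0.0684  0.085 ] [ 0.7084 -0.1741  0.085 ] -46.9 0.1447
```

```bash
cat > p.py <<'E'
import sys
from m import *
O=np.array([.5757,-.1788]); TH=np.radians(-47.7); Rd=np.array([[np.cos(TH),-np.sin(TH)],[np.sin(TH),np.cos(TH)]])
d2w=lambda p:O+Rd@(np.array(p)/1e3)
w2d=lambda w:(np.array(w)[:2]-O)@Rd*1e3
def go(pos,yang):  # turn (share) to do first, then shift (shares) in the turned frame
    st=status.get_state(); M=rot(st["ee_rot"])
    y=np.array([np.cos(np.radians(yang)),np.sin(np.radians(yang)),0]); z=np.array([0,0,-1.]); T=np.c_[np.cross(y,z),y,z]
    rv=R.from_matrix(M.T@T).as_rotvec(degrees=True)/60
    print("t",st["clock"],"pos",st["position"].round(4),"disp",w2d(st["position"]).round(1),"y ang",np.degrees(np.arctan2(M[1,1],M[0,1])).round(2),"F",st["contact_force"].round(2),"w",st["width"].round(4))
    print("turn",rv.round(4),"shift",(T.T@(np.array(pos)-st["position"])/.3).round(4))
E
python3 - <<'E'
from p import *
mug=np.array([.4655,-.1105]); tip=t.ray((np.array([322,437])+.5)/3.3-.5+np.array([90,80]),.045)[0][:2]
print("handle",tip,np.linalg.norm(tip-mug),np.degrees(np.arctan2(*(tip-mug)[::-1])))
v=O-mug; L=np.linalg.norm(v); u=v/L; print("push",L,np.degrees(np.arctan2(u[1],u[0])),"disp",w2d(mug))
pre=mug-u*.078; print(pre); go([*pre,.2],58.3)
E
```

```text
handle [ 0.39983495 -0.13112079] 0.06882670593081582 -162.56614976717265
push 0.12964925761453472 -31.78989850273262 disp [-124.68278278  -35.54059199]
[ 0.39920112 -0.06940914]Traceback (most recent call last):
  File "<stdin>", line 5, in <module>
  File "p.py", line 10, in go
    print("t",st["clock"],"pos",st["position"].round(4),"disp",w2d(st["position"]).round(1),"y ang",np.degrees(np.arctan2(M[1,1],M[0,1])).round(2),"F",st["contact_force"].round(2),"w",st["width"].round(4))
                                                                                                                                                                                        ^^^^^^^^^^^^^^^^^
AttributeError: 'float' object has no attribute 'round'
```

```bash
sed -i 's/st\["width"\].round(4)/round(float(st["width"]),4)/; s/st\["clock"\]/round(st["clock"],2)/' p.py; python3 - <<'E'
from p import *
mug=np.array([.4655,-.1105]); b=np.array([np.cos(np.radians(143.3)),np.sin(np.radians(143.3))])
pre=mug+b*.077; print(pre); go([*pre,.2],53.3)
E
```

```text
[ 0.40376328 -0.06448286]
t 0.8 pos [0.1671 0.5502 0.2313] disp [-814.2  188.4] y ang 73.11 F [-0.53  0.97  0.6 ] w 0.0855
turn [1.000e-04 0.000e+00 3.302e-01] shift [-1.857  -1.1713  0.1045]
```

apply_moves:
  xyz:
    - [0, 0, 0]
    - [0, 0, 0]
    - [-0.15, -0.095, 0]
    - [-0.15, -0.095, 0]
    - [-0.15, -0.095, 0]
    - [-0.15, -0.095, 0]
    - [-0.15, -0.095, 0]
    - [-0.15, -0.095, 0]
  rot:
    - [0, 0, 0.165]
    - [0, 0, 0.165]
    - [0, 0, 0]
    - [0, 0, 0]
    - [0, 0, 0]
    - [0, 0, 0]
    - [0, 0, 0]
    - [0, 0, 0]
  hand: [-0.53, -0.53, -0.53, -0.53, -0.53, -0.53, -0.53, -0.53]
  force: 20

```text
clock: 1.8
position: [0.2819, 0.2503, 0.2316]
ee_rot: [0.001, 0.314, 0.949, 0.0]
contact_force: [0.6, 0.3, -0.7]
width: 0.0201
gripper_force: 0.0
```

apply_moves:
  xyz:
    - [-0.15, -0.095, 0]
    - [-0.15, -0.095, 0]
    - [-0.15, -0.095, 0]
    - [-0.15, -0.095, 0]
    - [-0.15, -0.095, 0.05]
    - [-0.15, -0.095, 0.05]
    - [-0.05, -0.03, 0]
    - [0, 0, 0]
  rot:
    - [0, 0, 0]
    - [0, 0, 0]
    - [0, 0, 0]
    - [0, 0, 0]
    - [0, 0, 0]
    - [0, 0, 0]
    - [0, 0, 0]
    - [0, 0, 0]
  hand: [-0.53, -0.53, -0.53, -0.53, -0.53, -0.53, -0.53, -0.53]

```text
clock: 2.8
position: [0.4027, -0.0633, 0.2014]
ee_rot: [-0.0, 0.316, 0.949, 0.0]
contact_force: [0.2, 0.7, 0.3]
width: 0.0199
gripper_force: 0.0
```

```bash
python3 - <<'E'
from p import *
go([.4038,-.0645,.030],53.3)
E
```

```text
t 2.9 pos [ 0.402  -0.0618  0.2016] disp [-203.5  -49.7] y ang 53.34 F [-0.53 -0.29 -0.31] w 0.0199
turn [ 0.0007 -0.0006  0.0007] shift [-0.0103 -0.0037  0.5718]
```

apply_moves:
  xyz:
    - [0, 0, 0.14]
    - [0, 0, 0.14]
    - [0, 0, 0.14]
    - [0, 0, 0.11]
    - [0, 0, 0.04]
    - [0, 0, 0]
    - [0, 0, 0]
  rot:
    - [0, 0, 0]
    - [0, 0, 0]
    - [0, 0, 0]
    - [0, 0, 0]
    - [0, 0, 0]
    - [0, 0, 0]
    - [0, 0, 0]
  hand: [-0.53, -0.53, -0.53, -0.53, -0.53, -0.53, -0.53]

```text
clock: 3.78
position: [0.4036, -0.0628, 0.0315]
ee_rot: [0.001, 0.314, 0.949, 0.0]
contact_force: [0.3, -0.7, 0.5]
width: 0.0199
gripper_force: 0.0
```

```bash
python3 - <<'E'
from p import *
go([.4038,-.0645,.030],53.3)
b=np.array([np.cos(np.radians(143.3)),np.sin(np.radians(143.3))])
g=mask(t,(55,25,30),(100,255,200),(150,160,210,220)); e=cv2.fitEllipse(big(g)); mw=t.ray(e[0],.089)[0]; print("mug",e[0],mw,w2d(mw))
go([*(O+b*.052),.03],53.3)
c=t.im[80:260,90:310]; cv2.imwrite("pics/t2.png",cv2.resize(c,None,fx=3.3,fy=3.3,interpolation=cv2.INTER_CUBIC)[:,:,::-1])
E
```

```text
t 3.88 pos [ 0.4035 -0.063   0.0314] disp [-201.6  -49.5] y ang 53.32 F [0.43 0.13 0.3 ] w 0.0201
turn [0.001  0.0026 0.0004] shift [-0.0039 -0.0034  0.0048]
mug (178.87315368652344, 188.09645080566406) [ 0.46464882 -0.11088344  0.089     ] [-124.97203499  -36.42821623]
t 3.88 pos [ 0.4035 -0.063   0.0314] disp [-201.6  -49.5] y ang 53.32 F [0.43 0.13 0.3 ] w 0.0201
turn [0.001  0.0026 0.0004] shift [-0.5177  0.0336  0.0048]
```

View pics/t2.png

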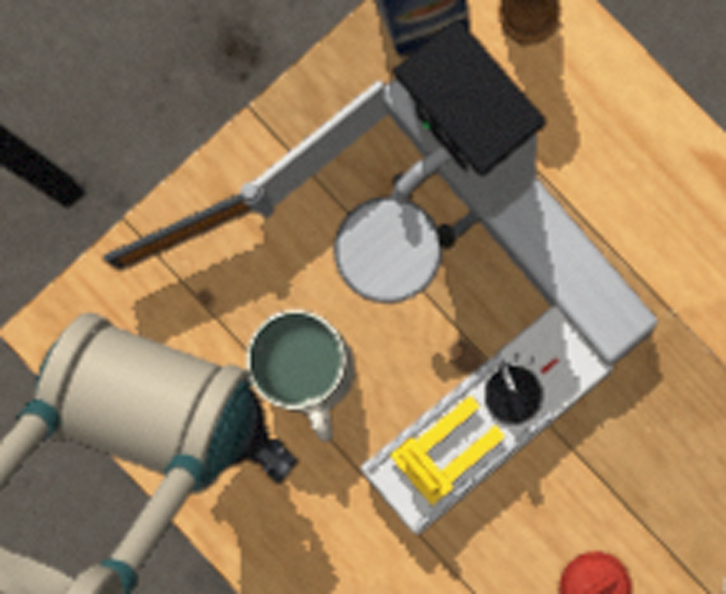

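```bash
python3 - <<'E'
from p import *
P=np.array([[.4035,-.063,z] for z in(.03,.1,.2)]); print((t.proj(P)-[90,80])*3.3, s.proj(P))
c=s.im[60:260,100:320]; cv2.imwrite("pics/s2.png",cv2.resize(c,None,fx=3,fy=3,interpolation=cv2.INTER_CUBIC)[:,:,::-1])
E
```

```text
[[246.17738822 430.41113203]
 [230.96081325 426.20018046]
 [206.06677225 419.31113996]] [[158.37275262 203.03996779]
 [155.66479337 181.75792836]
 [151.48320546 148.89453905]]
```

View pics/s2.png

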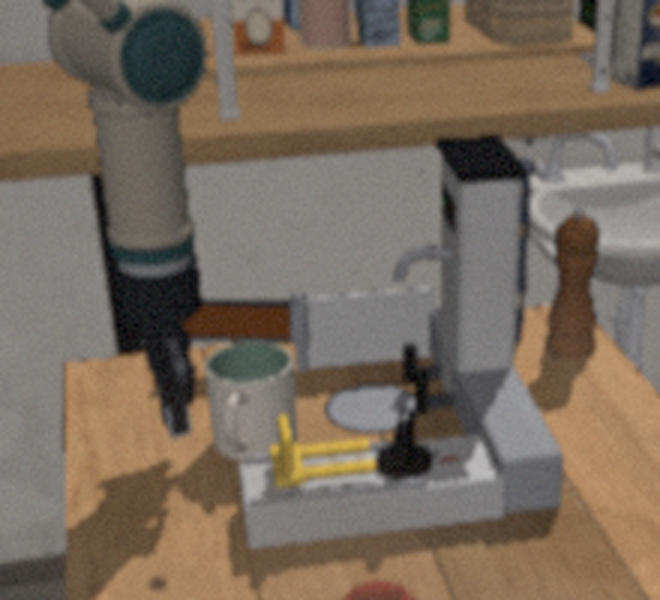

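apply_moves:
  xyz:
    - [-0.03, -0.003, 0]
    - [-0.025, -0.003, 0]
    - [-0.01, 0, 0]
    - [-0.01, 0, 0]
    - [-0.01, 0, 0]
    - [-0.01, 0.001, 0]
    - [-0.015, 0.001, 0]
    - [-0.015, 0.002, 0]
  rot:
    - [0, 0, 0]
    - [0, 0, 0]
    - [0, 0, 0]
    - [0, 0, 0]
    - [0, 0, 0]
    - [0, 0, 0]
    - [0, 0, 0]
    - [0, 0, 0]
  hand: [-0.53, -0.53, -0.53, -0.53, -0.53, -0.53, -0.53, -0.53]

```text
clock: 4.97
position: [0.4321, -0.0858, 0.0302]
ee_rot: [-0.0, 0.315, 0.949, 0.0]
contact_force: [-1.3, 1.1, -0.7]
width: 0.0199
gripper_force: 0.6
```

```bash
cat > mg.py <<'E'
from p import *
import sys
b=np.array([np.cos(np.radians(143.3)),np.sin(np.radians(143.3))])
g=mask(t,(55,25,30),(100,255,200),(150,140,230,220)); e=cv2.fitEllipse(big(g)); mw=t.ray(e[0],.089)[0]; print("mug",np.round(e[:2],1).tolist(),mw.round(4),"disp",w2d(mw).round(1))
p=status.get_state()["position"][:2]; print("tool-mug along b, lat",((p-mw[:2])@b*1e3).round(1),((p-mw[:2])@[-b[1]*-1,-b[0]]*1e3).round(1))
go([*(O+b*.052),.03],53.3)
E
python3 mg.py
```

```text
mug [[175.8, 190.5], [24.2, 51.0]] [ 0.4576 -0.1025  0.089 ] disp [-136.  -36.]
tool-mug along b, lat 29.5 -1.6
t 5.08 pos [ 0.433  -0.0862  0.0303] disp [-164.6  -43.2] y ang 53.3 F [-0.46 -0.54 -0.94] w 0.0204
turn [0.0003 0.001  0.0001] shift [-0.3927  0.0367  0.001 ]
```

```bash
sed -i 's/(100,255,200),(150/(85,70,130),(150/; s/e=cv2.fitEllipse(big(g))/e=cv2.fitEllipse(cv2.convexHull(big(cv2.morphologyEx(g,cv2.MORPH_OPEN,np.ones((5,5)))))) /' mg.py; python3 mg.py
```

```text
mug [[184.0, 183.4], [21.2, 27.8]] [ 0.4783 -0.1248  0.089 ] disp [-105.5  -35.7]
tool-mug along b, lat 60.0 3.8
t 5.17 pos [ 0.4325 -0.0859  0.0303] disp [-165.1  -43.4] y ang 53.31 F [-0.45  1.76 -1.31] w 0.0198
turn [0.0002 0.0005 0.0001] shift [-0.3945  0.037   0.001 ]
```

apply_moves:
  xyz:
    - [-0.01, 0.001, 0]
    - [-0.02, 0.002, 0]
    - [-0.02, 0.002, 0]
    - [-0.02, 0.002, 0]
    - [-0.02, 0.002, 0]
    - [-0.02, 0.002, 0]
    - [-0.02, 0.002, 0]
    - [-0.02, 0.002, 0]
  rot:
    - [0, 0, 0]
    - [0, 0, 0]
    - [0, 0, 0]
    - [0, 0, 0]
    - [0, 0, 0]
    - [0, 0, 0]
    - [0, 0, 0]
    - [0, 0, 0]
  hand: [-0.53, -0.53, -0.53, -0.53, -0.53, -0.53, -0.53, -0.53]

```text
clock: 6.18
position: [0.4712, -0.1092, 0.0303]
ee_rot: [-0.0, 0.315, 0.949, 0.0]
contact_force: [-1.6, 0.5, -0.1]
width: 0.0199
gripper_force: 0.4
```

```bash
python3 - <<'E'
from p import *
go([*d2w([0,0]),.03],53.3)
c=s.im[60:260,100:320]; cv2.imwrite("pics/s3.png",cv2.resize(c,None,fx=3,fy=3,interpolation=cv2.INTER_CUBIC)[:,:,::-1])
E
```

```text
t 6.28 pos [ 0.4721 -0.1096  0.0304] disp [-120.9  -30.1] y ang 53.3 F [-1.45  1.57 -0.72] w 0.0201
turn [0.0004 0.0014 0.0001] shift [-0.4148  0.0215  0.0013]
```

View pics/s3.png

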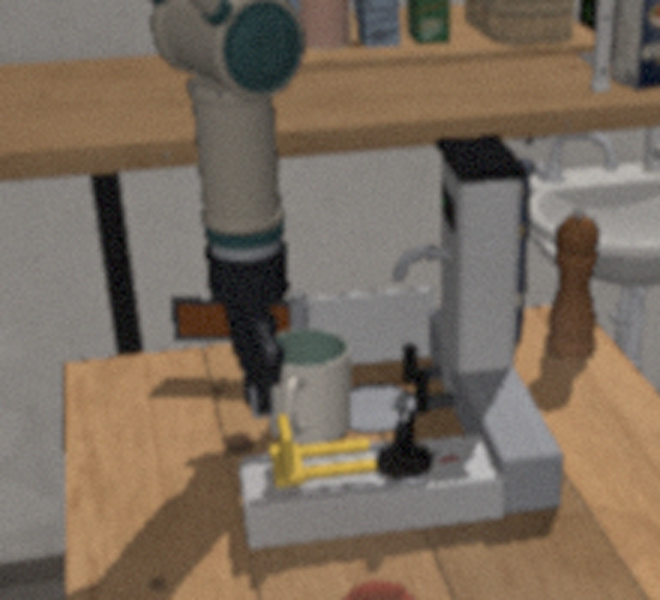

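The scene view shows the mug sliding upright in front of the fingers (rim at crop (312,348)), about half way to the disc. I'll continue, stopping about 12 mm short.

apply_moves:
  xyz:
    - [-0.01, 0.001, 0]
    - [-0.02, 0.002, 0]
    - [-0.02, 0.002, 0]
    - [-0.02, 0.002, 0]
    - [-0.02, 0.002, 0]
    - [-0.02, 0.002, 0]
    - [-0.02, 0.002, 0]
    - [-0.02, 0.002, 0]
  rot:
    - [0, 0, 0]
    - [0, 0, 0]
    - [0, 0, 0]
    - [0, 0, 0]
    - [0, 0, 0]
    - [0, 0, 0]
    - [0, 0, 0]
    - [0, 0, 0]
  hand: [-0.53, -0.53, -0.53, -0.53, -0.53, -0.53, -0.53, -0.53]

```text
clock: 7.28
position: [0.51, -0.1325, 0.0303]
ee_rot: [0.0, 0.315, 0.949, 0.0]
contact_force: [-1.4, 0.3, -0.5]
width: 0.0202
gripper_force: 0.4
```

apply_moves:
  xyz:
    - [-0.02, 0.002, 0]
    - [-0.02, 0.001, 0]
    - [-0.01, 0, 0]
    - [0, 0, 0]
  rot:
    - [0, 0, 0]
    - [0, 0, 0]
    - [0, 0, 0]
    - [0, 0, 0]
  hand: [-0.53, -0.53, -0.53, -0.53]

```text
clock: 7.78
position: [0.5226, -0.1408, 0.0303]
ee_rot: [0.0, 0.315, 0.949, 0.0]
contact_force: [-1.7, 0.1, -0.2]
width: 0.0198
gripper_force: 0.0
```

```bash
python3 - <<'E'
from p import *
go([*d2w([0,0]),.03],53.3)
# scene: green interior of the mug
g=mask(s,(55,25,30),(100,120,200),(190,150,260,200)); k=big(cv2.morphologyEx(g,cv2.MORPH_OPEN,np.ones((3,3)))); e=cv2.fitEllipse(k); print(e,cv2.boundingRect(k)); w=s.ray(e[0],.089)[0]; print(w,w2d(w))
E
```

```text
t 7.88 pos [ 0.5223 -0.1405  0.0303] disp [-64.2 -13.7] y ang 53.31 F [-0.71 -0.32 -0.61] w 0.0198
turn [0.0002 0.0003 0.0002] shift [-0.2188  0.004   0.001 ]
((221.28892517089844, 171.32460021972656), (9.471588134765625, 19.154491424560547), 89.50422668457031) (213, 167, 19, 10)
[ 0.56732522 -0.17574131  0.089     ] [-7.89863502 -4.13570899]
```

apply_moves:
  xyz:
    - [0.05, 0, 0]
    - [0.1, 0, 0]
    - [0.15, 0, 0]
    - [0.1, 0, 0]
    - [0, 0, 0]
  rot:
    - [0, 0, 0]
    - [0, 0, 0]
    - [0, 0, 0]
    - [0, 0, 0]
    - [0, 0, 0]
  hand: [-0.53, -0.53, -0.53, -0.53, -0.53]

```text
clock: 8.5
position: [0.4228, -0.067, 0.0303]
ee_rot: [-0.001, 0.314, 0.949, 0.0]
contact_force: [0.2, -0.6, -0.6]
width: 0.0198
gripper_force: 0.0
```

```bash
python3 mg.py; python3 - <<'E'
from p import *
g=mask(s,(55,25,30),(100,120,200),(190,150,260,200)); k=big(cv2.morphologyEx(g,cv2.MORPH_OPEN,np.ones((3,3)))); e=cv2.fitEllipse(k); w=s.ray(e[0],.089)[0]; print(e,w,w2d(w))
c=t.im[100:230,130:290]; cv2.imwrite("pics/t3.png",cv2.resize(c,None,fx=4.5,fy=4.5,interpolation=cv2.INTER_CUBIC)[:,:,::-1])
E
```

```text
mug [[202.3, 153.5], [26.2, 26.6]] [ 0.5652 -0.1727  0.089 ] disp [-11.6  -3.7]
tool-mug along b, lat 172.6 0.5
t 8.6 pos [ 0.4271 -0.0691  0.0308] disp [-181.1  -36.1] y ang 53.34 F [ 1.04 -0.96 -0.65] w 0.0201
turn [0.0008 0.0027 0.0006] shift [-0.4424  0.0029  0.0028]
((219.88429260253906, 171.27029418945312), (9.532838821411133, 21.507877349853516), 89.66938781738281) [ 0.56552171 -0.17188956  0.089     ] [-11.96129188  -2.87736788]
```

View pics/t3.png

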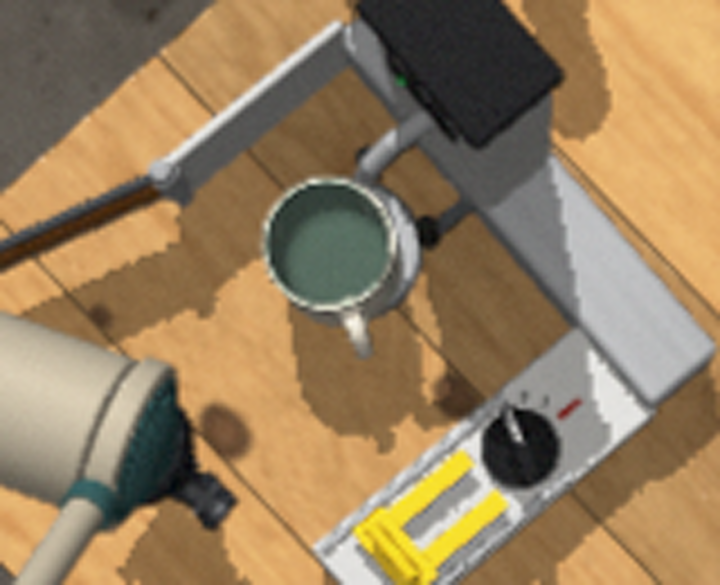

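The mug stands upright slightly short of the disc centre, with its handle to the right at (357,335). The bumpers at (428,232) and (363,158) give a check of the bay origin.

```bash
python3 - <<'E'
from p import *
f=lambda p:(np.array(p,float)+.5)/4.5-.5+np.array([130,100])
for n,p,z,l in [("bR",[428,230],.053,(46,-30)),("bL",[363,156],.053,(46,30))]:
    w=t.ray(f(p),z)[0]; print(n,w.round(4),w2d(w).round(1),"exp",l)
b=np.array([np.cos(np.radians(143.3)),np.sin(np.radians(143.3))])
go([*(O+b*.0535),.03],53.3)
E
```

```text
bR [ 0.5815 -0.2339  0.053 ] [ 44.6 -32.8] exp (46, -30)
bL [ 0.6289 -0.19    0.053 ] [44.1 31.8] exp (46, 30)
t 8.8 pos [ 0.4274 -0.0695  0.0304] disp [-180.6  -36.2] y ang 53.28 F [0.07 0.2  0.51] w 0.0202
turn [ 0.0005  0.0014 -0.0003] shift [-0.4357  0.0035  0.0014]
```

apply_moves:
  xyz:
    - [-0.1, 0, 0]
    - [-0.12, 0, 0]
    - [-0.1, 0, 0]
    - [-0.05, 0, 0]
    - [-0.01, 0, 0]
    - [-0.01, 0, 0]
    - [-0.01, 0.001, 0]
    - [-0.01, 0.001, 0]
  rot:
    - [0, 0, 0]
    - [0, 0, 0]
    - [0, 0, 0]
    - [0, 0, 0]
    - [0, 0, 0]
    - [0, 0, 0]
    - [0, 0, 0]
    - [0, 0, 0]
  hand: [-0.53, -0.53, -0.53, -0.53, -0.53, -0.53, -0.53, -0.53]

```text
clock: 9.8
position: [0.5238, -0.141, 0.0302]
ee_rot: [-0.001, 0.315, 0.949, 0.0]
contact_force: [-1.7, 0.0, 0.2]
width: 0.02
gripper_force: 0.2
```

```bash
python3 - <<'E'
from p import *
b=np.array([np.cos(np.radians(143.3)),np.sin(np.radians(143.3))])
go([*(d2w([-1,-.3])+b*.0535),.03],53.3)
E
```

```text
t 9.9 pos [ 0.5246 -0.1415  0.0303] disp [-62.  -12.7] y ang 53.32 F [-1.51  0.79  0.09] w 0.0201
turn [-0.     -0.0008  0.0003] shift [-0.0292  0.0017  0.0009]
```

apply_moves:
  xyz:
    - [-0.01, 0.001, 0]
    - [-0.01, 0.001, 0]
    - [-0.009, 0, 0]
    - [0, 0, 0]
    - [0.03, 0, 0]
    - [0.15, 0, 0]
    - [0.18, 0, 0]
    - [0.05, 0, 0]
  rot:
    - [0, 0, 0]
    - [0, 0, 0]
    - [0, 0, 0]
    - [0, 0, 0]
    - [0, 0, 0]
    - [0, 0, 0]
    - [0, 0, 0]
    - [0, 0, 0]
  hand: [-0.53, -0.53, -0.53, -0.53, -0.53, -0.53, -0.53, -0.53]

```text
clock: 10.9
position: [0.4293, -0.0708, 0.03]
ee_rot: [-0.002, 0.314, 0.949, 0.0]
contact_force: [0.3, -0.7, 0.1]
width: 0.0202
gripper_force: 0.0
```

```bash
python3 mg.py; python3 - <<'E'
from p import *
g=mask(s,(55,25,30),(100,120,200),(190,150,260,200)); k=big(cv2.morphologyEx(g,cv2.MORPH_OPEN,np.ones((3,3)))); e=cv2.fitEllipse(k); w=s.ray(e[0],.089)[0]; print(e,w,w2d(w))
E
```

```text
mug [[204.4, 150.7], [24.8, 27.1]] [ 0.5733 -0.1785  0.089 ] disp [-1.8 -1.6]
tool-mug along b, lat 176.8 1.0
t 11.0 pos [ 0.4322 -0.072   0.0305] disp [-175.5  -34.3] y ang 53.38 F [ 0.14 -0.24 -0.96] w 0.0199
turn [-0.     -0.0003  0.0013] shift [-0.4229  0.0005  0.0018]
((223.37533569335938, 170.4212188720703), (9.418013572692871, 22.442773818969727), 89.69811248779297) [ 0.5755174  -0.17796731  0.089     ] [-0.73878153  0.42535329]
```

```bash
python3 - <<'E'
from p import *
# gate angle from both views: free edge top (z .084)
H=np.array([-62,99.])
f=lambda p:(np.array(p,float)+.5)/3.3-.5+np.array([90,80]); sf=lambda p:(np.array(p)+.5)/3.6-.5+np.array([140,95])
for w in (t.ray(f([109,258]),.084)[0],s.ray(sf([66,233]),.084)[0]):
    d=w2d(w)-H; print(w2d(w).round(1),np.linalg.norm(d).round(1),"theta",np.arctan2(-d[0],-d[1]).round(3))
print("shelf edge px at z .5",t.ray([[140,0],[70,60],[0,125]],.5).round(2))
th=1.845; g=np.array([-np.sin(th),-np.cos(th)]); n=np.array([-np.cos(th),np.sin(th)])
q=d2w(H+112*g+32*n); print(q); go([*q,.14],42.3-np.degrees(th))
E
```

```text
[-190.2  133.7] 132.8 theta 1.835
[-190.6  132.3] 132.8 theta 1.824
shelf edge px at z .5 [[ 0.8  -0.08  0.5 ]
 [ 0.67  0.05  0.5 ]
 [ 0.54  0.17  0.5 ]]
[0.58568203 0.04816296]
t 11.2 pos [ 0.4359 -0.0741  0.0307] disp [-171.5  -32.9] y ang 53.29 F [ 0.46 -0.21 -0.09] w 0.02
turn [3.500e-03 9.000e-04 1.945e+00] shift [ 0.6288 -0.1411 -0.3643]
```

```bash
python3 - <<'E'
from p import *
ht=cv2.cvtColor(t.im,cv2.COLOR_RGB2HSV); hs=cv2.cvtColor(s.im,cv2.COLOR_RGB2HSV)
T=[]
for r in (5,20,40,60):
    c=np.where((ht[r,:170,1]>85)&(ht[r,:170,0]<25)&(ht[r,:170,2]>60))[0]; print("top row",r,c.min() if len(c) else None,c.max() if len(c) else None); T.append([c.max(),r])
for c in (20,60,110,400,430):
    r=np.where((hs[60:140,c,1]>85)&(hs[60:140,c,0]<25)&(hs[60:140,c,2]>60))[0]+60; print("scene col",c,r.min() if len(r) else None,r.max() if len(r) else None)
def plane(C,p,q):
    v=np.c_[(np.array([p,q],float)-C.c)/C.f,[1,1]]@C.R.T; n=np.cross(v[0],v[1]); return n/np.linalg.norm(n),C.o
n1,o1=plane(t,T[0],T[3])
for ps in ([(20,118),(430,92)],):
    n2,o2=plane(s,*ps); d=np.cross(n1,n2); d/=np.linalg.norm(d)
    P=np.linalg.lstsq(np.array([n1,n2,d]),np.array([n1@o1,n2@o2,d@np.array([.6,.1,.4])]),rcond=None)[0]; print("shelf edge pt",P,"dir",d)
E
```

```text
top row 5 0 112
top row 20 0 95
top row 40 0 72
top row 60 0 49
scene col 20 87 125
scene col 60 85 122
scene col 110 82 118
scene col 400 78 95
scene col 430 76 92
shelf edge pt [0.76780769 0.28353629 0.14476653] dir [-0.72080166  0.69271795  0.02422419]
```

apply_moves:
  xyz:
    - [0, 0, -0.05]
    - [0, 0, -0.1]
    - [0, 0, -0.1]
    - [0, 0, -0.1]
    - [0, 0, -0.014]
    - [0, 0, 0]
    - [0, 0, 0]
    - [0, 0, 0]
  rot:
    - [0, 0, 0.177]
    - [0, 0, 0.177]
    - [0, 0, 0.177]
    - [0, 0, 0.177]
    - [0, 0, 0.177]
    - [0, 0, 0.177]
    - [0, 0, 0.177]
    - [0, 0, 0.177]
  hand: [-1, -1, -1, -1, -1, -1, -1, -1]

```text
clock: 12.3
position: [0.4344, -0.0736, 0.1395]
ee_rot: [0.0, 0.875, 0.485, 0.0]
contact_force: [-0.4, -0.5, 0.4]
width: -0.0001
gripper_force: 0.0
```

apply_moves:
  xyz:
    - [0, 0, 0]
    - [0, 0, 0]
    - [0, 0, 0]
    - [0.15, -0.035, 0]
    - [0.18, -0.038, 0]
    - [0.18, -0.038, 0]
    - [0.119, -0.03, 0]
    - [0, 0, 0]
  rot:
    - [0, 0, 0.177]
    - [0, 0, 0.177]
    - [0, 0, 0.175]
    - [0, 0, 0]
    - [0, 0, 0]
    - [0, 0, 0]
    - [0, 0, 0]
    - [0, 0, 0]
  hand: [-1, -1, -1, -1, -1, -1, -1, -1]

```text
clock: 13.3
position: [0.5861, 0.0506, 0.1388]
ee_rot: [-0.0, 0.973, 0.231, 0.001]
contact_force: [-1.1, -0.6, 0.0]
width: -0.0001
gripper_force: 0.0
```

```bash
python3 - <<'E'
from p import *
go([.5857,.0482,.05],42.3-np.degrees(1.845))
E
```

```text
t 13.4 pos [0.5832 0.049  0.1388] disp [-163.4  158.9] y ang -63.37 F [-0.02  0.61  0.32] w -0.0002
turn [-0.0004  0.0017  0.0008] shift [0.0062 0.0061 0.296 ]
```

apply_moves:
  xyz:
    - [0, 0, 0.1]
    - [0, 0, 0.1]
    - [0, 0, 0.09]
    - [0, 0, 0.005]
    - [-0.025, 0, 0]
    - [-0.025, 0, 0]
    - [-0.02, -0.0016, 0]
    - [-0.0393, -0.0032, 0]
  rot:
    - [0, 0, 0]
    - [0, 0, 0]
    - [0, 0, 0]
    - [0, 0, 0]
    - [0, 0, 0]
    - [0, 0, 0]
    - [0, 0, -0.05]
    - [0, 0, -0.1]
  hand: [-1, -1, -1, -1, -1, -1, -1, -1]

```text
clock: 14.4
position: [0.5542, 0.035, 0.0523]
ee_rot: [0.0, 0.952, 0.307, 0.001]
contact_force: [-0.1, 0.6, 0.4]
width: -0.0004
gripper_force: 0.2
```

```bash
cat > gt.py <<'E'
from p import *
H=np.array([-62,99.]); st=status.get_state(); M=rot(st["ee_rot"]); th=np.radians(42.3)-np.arctan2(M[1,1],M[0,1])
g=np.array([-np.sin(th),-np.cos(th)]); n=np.array([-np.cos(th),np.sin(th)]); d=w2d(st["position"])-H
print("th tool",th.round(3),"deg",np.degrees(th).round(1),"r",(d@g).round(1),"off",(d@n).round(1),"F n",(st["contact_force"][:2]@(Rd@n)).round(2)); go([*d2w([0,0]),.05],42.3)
E
python3 gt.py
```

```text
th tool 1.688 deg 96.7 r 114.0 off 14.5 F n 0.72
t 14.5 pos [0.5526 0.0349 0.052 ] disp [-173.6  126.7] y ang -54.43 F [0.5  0.53 0.34] w 0.0001
turn [ 3.0000e-04  1.0000e-04 -1.6121e+00] shift [-0.5785 -0.4224  0.0068]
```

apply_moves:
  xyz:
    - [-0.0393, -0.0032, 0]
    - [-0.0393, -0.0032, 0]
    - [-0.0393, -0.0032, 0]
    - [-0.0393, -0.0032, 0]
    - [-0.0393, -0.0032, 0]
    - [-0.0393, -0.0032, 0]
    - [-0.0393, -0.0032, 0]
    - [-0.0393, -0.0032, 0]
  rot:
    - [0, 0, -0.1]
    - [0, 0, -0.1]
    - [0, 0, -0.1]
    - [0, 0, -0.1]
    - [0, 0, -0.1]
    - [0, 0, -0.1]
    - [0, 0, -0.1]
    - [0, 0, -0.1]
  hand: [-1, -1, -1, -1, -1, -1, -1, -1]

```text
clock: 15.5
position: [0.4974, -0.0374, 0.0518]
ee_rot: [0.001, 0.745, 0.667, 0.001]
contact_force: [0.8, 1.0, 0.7]
width: -0.0002
gripper_force: 0.2
```

```bash
python3 gt.py
```

```text
th tool 0.853 deg 48.9 r 112.3 off 15.7 F n 0.49
t 15.6 pos [ 0.4974 -0.0379  0.0517] disp [-156.9   36.9] y ang -6.56 F [ 0.25  0.46 -0.08] w -0.0002
turn [ 0.0012  0.0009 -0.8143] shift [-0.523  -0.1231  0.0056]
```

apply_moves:
  xyz:
    - [-0.0393, -0.0032, 0]
    - [-0.0393, -0.0032, 0]
    - [-0.0393, -0.0032, 0]
    - [-0.0393, -0.0032, 0]
    - [-0.0393, -0.0032, 0]
    - [-0.0393, -0.0032, 0]
    - [-0.02, -0.002, 0]
    - [-0.02, -0.002, 0]
  rot:
    - [0, 0, -0.1]
    - [0, 0, -0.1]
    - [0, 0, -0.1]
    - [0, 0, -0.1]
    - [0, 0, -0.1]
    - [0, 0, -0.1]
    - [0, 0, -0.05]
    - [0, 0, -0.05]
  hand: [-1, -1, -1, -1, -1, -1, -1, -1]

```text
clock: 16.6
position: [0.5075, -0.1175, 0.0514]
ee_rot: [0.0, 0.458, 0.889, 0.0]
contact_force: [-0.1, 0.3, 0.0]
width: 0.0003
gripper_force: 0.2
```

```bash
python3 gt.py
```

```text
th tool 0.12 deg 6.9 r 110.8 off 15.5 F n -0.63
t 16.7 pos [ 0.5079 -0.1179  0.0514] disp [-90.7  -9.1] y ang 35.44 F [ 0.82 -0.18 -0.02] w 0.0
turn [ 0.0008  0.0011 -0.1144] shift [-0.3022  0.0303  0.0046]
```

apply_moves:
  xyz:
    - [-0.016, -0.001, 0]
    - [-0.016, -0.001, 0]
    - [-0.006, 0, 0]
    - [-0.005, 0, 0]
    - [-0.004, 0, 0]
  rot:
    - [0, 0, -0.042]
    - [0, 0, -0.042]
    - [0, 0, -0.016]
    - [0, 0, -0.014]
    - [0, 0, 0]
  hand: [-1, -1, -1, -1, -1]

```text
clock: 17.32
position: [0.5139, -0.1274, 0.0509]
ee_rot: [-0.002, 0.404, 0.915, 0.001]
contact_force: [-3.7, 5.8, 5.1]
width: -0.0001
gripper_force: 3.5
```

```bash
python3 gt.py
```

```text
th tool -0.001 deg -0.1 r 110.1 off 17.8 F n 5.68
t 17.43 pos [ 0.5139 -0.1274  0.051 ] disp [-79.7 -11.1] y ang 42.37 F [-2.99  4.97  4.46] w -0.0004
turn [-0.0001 -0.0039  0.0012] shift [-0.2655  0.037   0.0032]
```

apply_moves:
  xyz:
    - [-0.004, 0, 0]
    - [-0.004, 0, 0]
    - [0, 0, 0]
  rot:
    - [0, 0, 0]
    - [0, 0, 0]
    - [0, 0, 0]
  hand: [-1, -1, -1]

```text
clock: 17.8
position: [0.5139, -0.1275, 0.0509]
ee_rot: [-0.004, 0.404, 0.915, 0.001]
contact_force: [-4.8, 9.1, 7.8]
width: -0.0001
gripper_force: 5.1
```

```bash
python3 gt.py; python3 - <<'E'
from p import *
c=s.im[110:240,150:310]; cv2.imwrite("pics/s4.png",cv2.resize(c,None,fx=4.5,fy=4.5,interpolation=cv2.INTER_CUBIC)[:,:,::-1])
E
```

```text
th tool -0.001 deg -0.1 r 110.2 off 17.7 F n 9.73
t 17.9 pos [ 0.5139 -0.1275  0.0509] disp [-79.6 -11.2] y ang 42.35 F [-5.78  7.89  7.5 ] w 0.0
turn [-0.0004 -0.0078  0.0009] shift [-0.2652  0.0372  0.003 ]
```

View pics/s4.png

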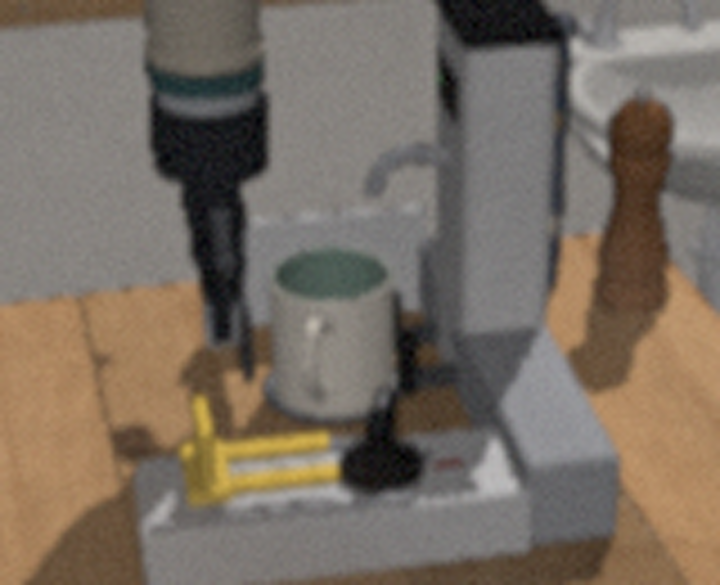

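The gate is shut: the tool no longer moves while force rises to 9.7 N, and the gate's edge at (250,350) stands clear of the mug, which is upright on the disc. Next I'll back off and go over the knob.

apply_moves:
  xyz:
    - [0.01, 0, 0]
    - [0.03, 0, 0]
    - [0.06, 0, 0]
    - [0, 0, -0.1]
    - [0, 0, -0.18]
    - [0, 0, -0.15]
    - [0, 0, 0]
    - [0, 0, 0]
  rot:
    - [0, 0, 0]
    - [0, 0, 0]
    - [0, 0, 0]
    - [0, 0, 0.15]
    - [0, 0, 0.177]
    - [0, 0, 0.177]
    - [0, 0, 0.177]
    - [0, 0, 0.177]
  hand: [-1, -1, -1, -1, -0.05, -0.05, -0.05, -0.05]

```text
clock: 19.0
position: [0.4963, -0.1082, 0.1807]
ee_rot: [0.001, 0.763, 0.647, 0.0]
contact_force: [-0.0, -0.2, -0.8]
width: 0.0405
gripper_force: 0.0
```

```bash
python3 - <<'E'
from p import *
# knob blob (dark) and white pointer in top view
h=cv2.cvtColor(t.im,cv2.COLOR_RGB2HSV); m=mask(t,(0,0,0),(179,255,62),(232,185,260,215)); k=big(m); (cx,cy),r=cv2.minEnclosingCircle(k); print("knob circle",cx,cy,r,t.ray([cx,cy],.055)[0].round(4))
yy,xx=np.mgrid[:384,:512]; ins=((xx-cx)**2+(yy-cy)**2<(r-.5)**2)&(h[:,:,2]>100)&(h[:,:,1]<60)
pts=np.c_[xx[ins],yy[ins]].astype(np.float32); print(len(pts),pts.tolist())
if len(pts)>3:
    vx,vy,x0,y0=cv2.fitLine(pts,cv2.DIST_L2,0,.01,.01).ravel()
    for z in(.057,.091):
        a,b=t.ray([[x0-3*vx,y0-3*vy],[x0+3*vx,y0+3*vy]],z); print(z,a,b,np.degrees(np.arctan2(*(b-a)[1::-1])))
m=mask(s,(0,0,0),(179,255,62),(222,190,250,215)); k=big(m); print("scene knob",cv2.boundingRect(k),cv2.fitEllipse(k)[0],s.ray(cv2.fitEllipse(k)[0],.052)[0].round(4))
go([.4413,-.2982,.14],-67)
E
```

```text
knob circle 245.19540405273438 199.09194946289062 8.414681434631348 [ 0.4415 -0.2978  0.055 ]
10 [[243.0, 192.0], [243.0, 193.0], [243.0, 194.0], [244.0, 194.0], [243.0, 195.0], [244.0, 195.0], [244.0, 196.0], [245.0, 196.0], [244.0, 197.0], [245.0, 197.0]]
0.057 [ 0.46134374 -0.29002533  0.057     ] [ 0.44531357 -0.29675808  0.057     ] -157.21734303314867
0.091 [ 0.45826725 -0.29053203  0.091     ] [ 0.44265192 -0.29709056  0.091     ] -157.21734303314867
scene knob (226, 190, 24, 25) (238.71493530273438, 203.76768493652344) [ 0.4849 -0.2847  0.052 ]
t 19.1 pos [ 0.496  -0.1081  0.18  ] disp [-105.9  -11.4] y ang -9.01 F [-0.51 -0.24 -0.86] w 0.0406
turn [ 1.000e-04 -0.000e+00  9.666e-01] shift [-0.4155  0.5119  0.1334]
```

apply_moves:
  xyz:
    - [0, 0, 0]
    - [0, 0, 0]
    - [0, 0, 0]
    - [0, 0, 0]
    - [0, 0, 0]
    - [0, 0, 0]
    - [-0.08, 0.1, 0]
    - [-0.11, 0.135, 0]
  rot:
    - [0, 0, 0.16]
    - [0, 0, 0.16]
    - [0, 0, 0.16]
    - [0, 0, 0.16]
    - [0, 0, 0.165]
    - [0, 0, 0.165]
    - [0, 0, 0]
    - [0, 0, 0]
  hand: [-0.05, -0.05, -0.05, -0.05, -0.05, -0.05, -0.05, -0.05]

```text
clock: 20.1
position: [0.4712, -0.1955, 0.1797]
ee_rot: [-0.0, 0.98, 0.2, 0.0]
contact_force: [-0.3, -1.4, -0.4]
width: 0.0404
gripper_force: 0.0
```

apply_moves:
  xyz:
    - [-0.11, 0.135, 0]
    - [-0.1, 0.125, 0.06]
    - [-0.015, 0.017, 0.06]
    - [0, 0, 0]
    - [0, 0, 0]
  rot:
    - [0, 0, 0]
    - [0, 0, 0]
    - [0, 0, 0]
    - [0, 0, 0]
    - [0, 0, 0]
  hand: [-0.05, -0.05, -0.05, -0.05, -0.05]

```text
clock: 20.72
position: [0.4416, -0.2979, 0.1443]
ee_rot: [-0.0, 0.98, 0.198, 0.0]
contact_force: [0.6, 0.2, -0.1]
width: 0.0406
gripper_force: 0.0
```

```bash
python3 - <<'E'
from p import *
go([.4414,-.298,.070],-67.2)
E
```

```text
t 20.82 pos [ 0.442  -0.298   0.1448] disp [  -1.8 -179.1] y ang -67.12 F [ 0.09  0.4  -0.09] w 0.0405
turn [ 0.0011 -0.0008  0.0014] shift [-0.0019 -0.0008  0.2493]
```

apply_moves:
  xyz:
    - [0, 0, 0.06]
    - [0, 0, 0.08]
    - [0, 0, 0.07]
    - [0, 0, 0.03]
    - [0, 0, 0.009]
    - [0, 0, 0]
    - [0, 0, 0]
    - [0, 0, 0]
  rot:
    - [0, 0, 0]
    - [0, 0, 0]
    - [0, 0, 0]
    - [0, 0, 0]
    - [0, 0, 0]
    - [0, 0, 0]
    - [0, 0, 0]
    - [0, 0, 0]
  hand: [-0.05, -0.05, -0.05, -0.05, -0.05, -0.4, -1, -1]
  force: 30

```text
clock: 21.82
position: [0.4405, -0.2962, 0.0701]
ee_rot: [-0.002, 0.98, 0.197, -0.0]
contact_force: [-2.1, 6.2, 5.0]
width: 0.0113
gripper_force: 31.2
```

apply_moves:
  xyz:
    - [0, 0, 0]
    - [0, 0, 0]
  rot:
    - [0, 0, 0]
    - [0, 0, 0]
  hand: [-1, -1]

```text
clock: 22.08
position: [0.4405, -0.2962, 0.0701]
ee_rot: [-0.002, 0.98, 0.197, -0.0]
contact_force: [-2.1, 5.7, 5.3]
width: 0.0113
gripper_force: 31.1
```

```bash
python3 - <<'E'
from p import *
go([.4414,-.298,.070],-137.7)
print(status.get_state()["gripper_force"],status.get_state()["moment"])
E
```

```text
t 22.18 pos [ 0.4405 -0.2962  0.0701] disp [  -4.1 -179. ] y ang -67.28 F [-0.41  6.07  5.89] w 0.0114
turn [-0.0038  0.0021  1.1737] shift [0.0064 0.0019 0.0002]
31.128431260585785 [ 0.85734986  0.21681357 -0.04795599]
```

apply_moves:
  xyz:
    - [0, -0.006, 0]
    - [0, 0, 0]
    - [0, 0, 0]
    - [0, 0, 0]
    - [0, 0, 0]
    - [0, 0, 0]
    - [0, 0, 0]
    - [0, 0, 0]
  rot:
    - [0, 0, 0]
    - [0, 0, 0.1]
    - [0, 0, 0.11]
    - [0, 0, 0.11]
    - [0, 0, 0.11]
    - [0, 0, 0.11]
    - [0, 0, 0.11]
    - [0, 0, 0.11]
  hand: [-1, -1, -1, -1, -1, -1, -1, -1]

```text
clock: 23.18
position: [0.4405, -0.2966, 0.0701]
ee_rot: [-0.0, 0.98, -0.2, 0.0]
contact_force: [-1.7, 3.0, 5.7]
width: 0.0118
gripper_force: 31.0
```

```bash
python3 - <<'E'
from p import *
go([.4407,-.2962,.070],-137.7)
st=status.get_state(); print(st["gripper_force"],st["moment"],"F tool",st["contact_force"]@rot(st["ee_rot"]))
E
```

```text
t 23.27 pos [ 0.4405 -0.2966  0.0701] disp [  -3.8 -179.3] y ang -112.84 F [-2.19  2.33  5.24] w 0.0111
turn [-2.000e-04  0.000e+00  4.143e-01] shift [-0.0006 -0.0014  0.0002]
31.171417236328125 [ 0.4796824   0.33331228 -0.03824187] F tool [-2.92425984 -1.29429627 -5.24098877]
```

apply_moves:
  xyz:
    - [0, 0, 0]
    - [0, 0, 0]
    - [0, 0, 0]
    - [0, 0, 0]
    - [0, 0, 0]
    - [0, 0, 0]
  rot:
    - [0, 0, 0.11]
    - [0, 0, 0.11]
    - [0, 0, 0.11]
    - [0, 0, 0.084]
    - [0, 0, 0]
    - [0, 0, 0]
  hand: [-1, -1, -1, -1, -1, -1]

```text
clock: 24.02
position: [0.4404, -0.2968, 0.0701]
ee_rot: [0.0, 0.915, -0.403, -0.0]
contact_force: [-1.4, 3.1, 6.4]
width: 0.0112
gripper_force: 31.2
```

```bash
python3 - <<'E'
from p import *
go([.4407,-.2962,.070],-137.7)
st=status.get_state(); print(st["gripper_force"],st["moment"],"F tool",st["contact_force"]@rot(st["ee_rot"]))
E
```

```text
t 24.12 pos [ 0.4404 -0.2969  0.07  ] disp [  -3.8 -179.5] y ang -137.57 F [-2.98  1.84  5.81] w 0.0112
turn [0.0002 0.     0.0021] shift [-0.0009 -0.0022  0.0002]
31.20283305644989 [ 0.43464174  0.38011203 -0.07077671] F tool [-3.3714829   0.96120104 -5.80960833]
```

apply_moves:
  xyz:
    - [0, 0, 0]
    - [0, 0, 0]
    - [0, 0, -0.05]
    - [0, 0, -0.1]
    - [0, 0, -0.1]
    - [-0.1, 0, 0]
    - [-0.17, 0, 0]
    - [-0.17, 0, 0]
  rot:
    - [0, 0, 0]
    - [0, 0, 0]
    - [0, 0, 0]
    - [0, 0, 0]
    - [0, 0, 0]
    - [0, 0, 0]
    - [0, 0, 0]
    - [0, 0, 0]
  hand: [-0.3, -0.2, -0.2, -0.2, -0.2, -0.2, -1, -1]
  force: 20

```text
clock: 25.12
position: [0.3513, -0.1987, 0.1451]
ee_rot: [0.0, 0.915, -0.404, 0.001]
contact_force: [-0.8, -0.8, -0.2]
width: 0.0007
gripper_force: 0.0
```

apply_moves:
  xyz:
    - [-0.04, 0, 0]
    - [0, 0, 0]
    - [0, 0, 0]
  rot:
    - [0, 0, 0]
    - [0, 0, 0]
    - [0, 0, 0]
  hand: [-1, -1, -1]

```text
clock: 25.5
position: [0.3454, -0.192, 0.145]
ee_rot: [0.0, 0.915, -0.404, 0.001]
contact_force: [-0.9, -1.1, -0.0]
width: -0.0003
gripper_force: 0.0
```

```bash
python3 - <<'E'
from p import *
go([*d2w([-148,-179.5]),.07],-137.7)
h=cv2.cvtColor(t.im,cv2.COLOR_RGB2HSV); cx,cy,r=245.2,199.1,8.4
yy,xx=np.mgrid[:384,:512]; ins=((xx-cx)**2+(yy-cy)**2<(r+1)**2)&(h[:,:,2]>95)&(h[:,:,1]<60)
print(np.c_[xx[ins],yy[ins]].tolist())
y=mask(t,(20,130,60),(38,255,255),(195,185,255,245)); k=big(y); print(cv2.boundingRect(k),cv2.minAreaRect(k))
w=t.ray([246,199],.057); print(h[190:208,236:256,2])
ys=mask(s,(18,130,60),(38,255,255),(150,170,260,240)); print("scene yellow",cv2.boundingRect(big(ys)))
E
```

```text
t 25.6 pos [ 0.3449 -0.1917  0.1445] disp [-145.8 -179.3] y ang -137.69 F [-0.13 -0.3  -0.46] w 0.0
turn [-0.0002 -0.0012  0.0002] shift [-0.0074  0.0005  0.2483]
[[243, 190], [244, 190], [245, 190], [246, 190], [247, 190], [241, 191], [249, 191], [240, 192], [250, 194], [251, 194], [253, 194], [237, 195], [248, 195], [249, 195], [253, 195], [237, 196], [247, 196], [248, 196], [254, 196], [245, 197], [246, 197], [247, 197], [248, 197], [254, 197], [236, 198], [245, 198], [246, 198], [236, 199], [236, 200], [236, 201], [254, 202], [237, 203], [253, 204], [238, 205], [252, 205], [239, 206], [251, 206], [250, 207], [243, 208], [248, 208]]
(208, 200, 35, 32) ((225.6463623046875, 215.6829071044922), (19.99024200439453, 31.07857894897461), 51.34019470214844)
[[ 94 105 128 125 128 123 125 134 132 137 134 136 139 137 125 135 150 151
  145 137]
 [139 135 121 130 146 130  93  68  26  24  33  49  67 113 135 140 152 148
  130 115]
 [143 127 116 123 123  65  15  16  20  25  18  26  20  35  53  91 140 140
  121 123]
 [129 132 134  87  22  26  19  20  24  21  25  16  25  35  76  93  85 142
  140 14
[... 525 characters left out ...]
7  30  30  35  37  39  38  27  23  16  24  27  26  19  27  36
   93 149]
 [202  61  31  31  38  44  38  39  29  20  18  20  28  29  28  20  27  38
   95 152]
 [202  83  30  37  40  38  34  29  15  23  25  27  21  26  29  24  27  54
  108 149]
 [211 128  43  37  39  32  28  17  23  31  27  25  22  30  24  24  33  78
  134 152]
 [224 202  86  23  31  24  13  27  27  22  23  32  24  27  29  30  61 121
  151 148]
 [226 214 150  55  25  18  23  24  29  28  31  29  26  26  27  49 106 150
  141 153]
 [217 226 206 113  75  30  30  24  33  32  30  29  29  29  61 111 149 140
  143 192]
 [177 227 214 149 135  82  60  56  36  38  39  37  56  84 119 152 143 130
  145 152]]
scene yellow (190, 197, 36, 25)
```

```bash
python3 - <<'E'
from p import *
v=cv2.cvtColor(t.im,cv2.COLOR_RGB2HSV)[:,:,2].astype(float)
pts=np.array([(x,y) for y in range(193,199) for x in range(244,252) if v[y,x]>65 and (x-245.2)**2+(y-199.1)**2<62]); w=np.array([v[y,x] for x,y in pts])
c=(pts*w[:,None]).sum(0)/w.sum(); U=np.linalg.svd((pts-c)*np.sqrt(w)[:,None])[2][0]
a,b=t.ray([c-3*U,c+3*U],.057); print(len(pts),np.degrees(np.arctan2(*(b-a)[1::-1])))
a,b=t.ray([[245.2,199.1],c],.057); print("centre->blob",np.degrees(np.arctan2(*(b-a)[1::-1])))
E
```

```text
19 130.77022094208803
centre->blob -36.074234336253646
```

apply_moves:
  xyz:
    - [-0.007, 0, 0.08]
    - [0, 0, 0.1]
    - [0, 0, 0.06]
    - [0, 0, 0.01]
    - [0.02, 0, 0]
    - [0.03, 0, 0]
    - [0.015, 0, 0]
    - [0.015, 0, 0]
  rot:
    - [0, 0, 0]
    - [0, 0, 0]
    - [0, 0, 0]
    - [0, 0, 0]
    - [0, 0, 0]
    - [0, 0, 0]
    - [0, 0, 0]
    - [0, 0, 0]
  hand: [-1, -1, -1, -1, -1, -1, -1, -1]

```text
clock: 26.7
position: [0.3589, -0.2071, 0.0696]
ee_rot: [0.0, 0.915, -0.404, 0.0]
contact_force: [-0.7, 0.3, 0.3]
width: 0.0003
gripper_force: 0.0
```

```bash
python3 - <<'E'
from p import *
go([*d2w([-55,-179.5]),.07],-137.7)
E
```

```text
t 26.8 pos [ 0.359  -0.2072  0.0695] disp [-124.9 -179.4] y ang -137.68 F [0.08 0.52 0.54] w 0.0004
turn [-0.0002 -0.0009  0.0003] shift [ 0.2328  0.0005 -0.0017]
```

apply_moves:
  xyz:
    - [0.015, 0, 0]
    - [0.025, 0, 0]
    - [0.025, 0, 0]
    - [0.025, 0, 0]
    - [0.025, 0, 0]
    - [0.025, 0, 0]
    - [0.025, 0, 0]
    - [0.02, 0, 0]
  rot:
    - [0, 0, 0]
    - [0, 0, 0]
    - [0, 0, 0]
    - [0, 0, 0]
    - [0, 0, 0]
    - [0, 0, 0]
    - [0, 0, 0]
    - [0, 0, 0]
  hand: [-1, -1, -1, -1, -1, -1, -1, -1]

```text
clock: 27.8
position: [0.3962, -0.248, 0.0692]
ee_rot: [-0.0, 0.915, -0.404, -0.0]
contact_force: [-3.0, -0.0, -0.3]
width: 0.0003
gripper_force: 0.8
```

```bash
python3 - <<'E'
from p import *
go([*d2w([-55,-179.5]),.07],-137.7)
E
```

```text
t 27.9 pos [ 0.3969 -0.2485  0.0694] disp [ -68.8 -179.1] y ang -137.69 F [-0.05  0.8   0.3 ] w -0.0003
turn [-0.0006 -0.0017  0.0002] shift [ 0.0458  0.0012 -0.0021]
```

apply_moves:
  xyz:
    - [0.01, 0, 0]
    - [0.01, 0, 0]
    - [0.01, 0, 0]
    - [0.008, 0, 0]
    - [0.006, 0, 0]
    - [0.005, 0, 0]
  rot:
    - [0, 0, 0]
    - [0, 0, 0]
    - [0, 0, 0]
    - [0, 0, 0]
    - [0, 0, 0]
    - [0, 0, 0]
  hand: [-1, -1, -1, -1, -1, -1]

```text
clock: 28.65
position: [0.4013, -0.2537, 0.0689]
ee_rot: [-0.002, 0.915, -0.404, -0.006]
contact_force: [-9.3, 12.0, 12.1]
width: -0.0001
gripper_force: 7.5
```

```bash
python3 - <<'E'
from p import *
go([*d2w([-55,-179.5]),.07],-137.7)
E
```

```text
t 28.75 pos [ 0.4013 -0.2537  0.0688] disp [ -62.  -179.4] y ang -137.68 F [-8.31 10.14 10.76] w 0.0001
turn [0.0003 0.0124 0.0003] shift [ 0.0232  0.0002 -0.0039]
```

```bash
python3 - <<'E'
from p import *
for C,n,box in ((s,"scene",(150,170,280,240)),(t,"top",(195,170,275,245))):
    y=mask(C,(18,130,60),(38,255,255),box); cs=cv2.findContours(y,cv2.RETR_EXTERNAL,cv2.CHAIN_APPROX_NONE)[0]
    for k in cs:
        if cv2.contourArea(k)>4:
            print(n,cv2.boundingRect(k),cv2.contourArea(k),"topmost",k[k[:,0,1].argmin(),0],"right",k[k[:,0,0].argmax(),0],"left",k[k[:,0,0].argmin(),0])
# predicted tab top-left corner (y+22) and prong tips for lock travel
for trav in (0,60,65,70):
    x=-109+trav; P=[[*d2w([x,-158]),.098],[*d2w([x,-202]),.098],[*d2w([x+75,-165]),.063],[*d2w([x+75,-197]),.063]]
    print(trav,"scene",s.proj(P).round(1).tolist(),"top",t.proj(P).round(1).tolist())
E
```

```text
scene (215, 199, 33, 20) 200.0 topmost [218 199] right [247 213] left [215 212]
top (251, 196, 9, 6) 25.5 topmost [254 196] right [259 198] left [251 198]
top (242, 186, 10, 9) 35.5 topmost [248 186] right [251 189] left [242 191]
0 scene [[193.0, 198.1], [194.9, 206.9], [222.1, 207.5], [224.2, 213.9]] top [[211.0, 217.1], [221.2, 229.1], [233.5, 202.3], [240.8, 210.7]]
60 scene [[215.7, 195.6], [218.4, 204.2], [243.9, 205.0], [246.5, 211.2]] top [[227.4, 203.0], [237.7, 215.0], [249.4, 188.7], [256.7, 197.1]]
65 scene [[217.5, 195.4], [220.3, 203.9], [245.7, 204.8], [248.3, 211.0]] top [[228.8, 201.8], [239.0, 213.8], [250.7, 187.6], [258.0, 196.0]]
70 scene [[219.4, 195.2], [222.2, 203.7], [247.5, 204.6], [250.2, 210.8]] top [[230.1, 200.7], [240.4, 212.6], [252.0, 186.5], [259.3, 194.9]]
```

apply_moves:
  xyz:
    - [-0.02, 0, 0]
    - [-0.06, 0, 0]
    - [-0.15, 0, 0]
    - [-0.15, 0, -0.05]
    - [0, 0, 0]
  rot:
    - [0, 0, 0]
    - [0, 0, 0]
    - [0, 0, 0]
    - [0, 0, 0]
    - [0, 0, 0]
  hand: [-1, -1, -1, -1, -1]

```text
clock: 29.48
position: [0.3262, -0.1714, 0.0845]
ee_rot: [-0.0, 0.915, -0.404, -0.001]
contact_force: [0.2, -0.0, -0.3]
width: 0.0
gripper_force: 0.0
```

```bash
cat > lk.py <<'E'
from p import *
def rep(im,C,tag,box):
    class Q: pass
    q=Q(); q.im=im; y=mask(q,(18,130,60),(38,255,255),box)
    pts=np.argwhere(y>0)[:,::-1].astype(float)
    for z in (.063,.098):
        d=np.array([w2d(w) for w in C.ray(pts,z)]); print(tag,len(pts),"z",z,"x pctl 1,3,97,99",np.percentile(d[:,0],[1,3,97,99]).round(1),"y",np.percentile(d[:,1],[2,98]).round(1))
ld=lambda f:cv2.imread(f)[:,:,::-1].copy()
rep(ld("pics/top0.png"),t,"top before",(195,170,275,245)); rep(t.im,t,"top now   ",(195,170,275,245))
rep(ld("pics/scene0.png"),s,"scene before",(150,170,280,240)); rep(s.im,s,"scene now   ",(150,170,280,240))
go([*d2w([-62,-179.5]),.07],-137.7)
E
python3 lk.py
```

```text
top before 388 z 0.063 x pctl 1,3,97,99 [-117.8 -116.6  -34.4    3.8] y [-204.8 -151. ]
top before 388 z 0.098 x pctl 1,3,97,99 [-116.2 -115.1  -35.1    2.1] y [-206.3 -153.9]
top now    413 z 0.063 x pctl 1,3,97,99 [-56.7 -55.7  26.9  29.1] y [-205.6 -136.3]
top now    413 z 0.098 x pctl 1,3,97,99 [-56.8 -55.8  24.5  26.7] y [-207.1 -139.6]
scene before 307 z 0.063 x pctl 1,3,97,99 [-117.8 -116.7  -36.5  -33.8] y [-209.5 -114.5]
scene before 307 z 0.098 x pctl 1,3,97,99 [-121.1 -120.2  -44.9  -42.3] y [-261.7 -172.5]
scene now    295 z 0.063 x pctl 1,3,97,99 [-57.2 -56.   22.6  25.5] y [-213.5 -113.8]
scene now    295 z 0.098 x pctl 1,3,97,99 [-64.3 -63.2  10.6  13.3] y [-265.5 -171.9]
t 29.57 pos [ 0.3296 -0.1746  0.0848] disp [-168.7 -179.2] y ang -137.65 F [-0.1  -0.19  0.48] w -0.0
turn [-0.0005 -0.0032  0.0008] shift [0.3558 0.0009 0.0494]
```

```bash
python3 - <<'E'
from p import *
h=cv2.cvtColor(t.im,cv2.COLOR_RGB2HSV); 
def ch(p):
    H,S,V=[int(a) for a in p]
    if 18<=H<=38 and S>110: return 'Y'
    if (H<10 or H>170) and S>110: return 'R'
    return '#' if V<50 else ('+' if V>150 else '.')
for r in range(180,226): print(r,''.join(ch(h[r,c]) for c in range(218,268)))
v=h[:,:,2]; print(v[184:206,240:258])
E
```

```text
180 ........+++....Y.................++....+.++++++..+
181 ........+++.......................+.......+++++...
182 .......++++...................+.++++...+..++++++..
183 .......+++...................+++..++....+..++++++.
184 .......++....................++........++..+++++++
185 ......+++.................++...++......+...+++++++
186 ......++.................++...YY++++..+.+..+++++++
187 ......+++...............++...YYY+.+..+.....+++++++
188 ......+++.................+.YYYYY..+++....++++++++
189 ......++..................+YYYYYYY..+..RR...++++++
190 ..........................YYYYYYY.++..RR....++++++
191 ........................YYYYYYYY..+..RR..++.++++++
192 .+++...................YYYYYYYY#....RR.......+++++
193 .+++...........+......YYYYYYYY##......+....+.+++++
194 .++++...+++++++++...YYYYYYYYY##.....+..........+++
195 .+++++++++++++++..+YYYYYYYYY#....##..+Y+.......+++
196 +++++++++++++++..+YYYYYYYYY#.++.###.YYYY..+...++++
197 +++++++++++++++++YYYYYYYYY#.++.###YYYYYYY+.....+++
198 ++++++++++++++++YYYYYYYY###.+.###YYYYYYYYY....+++.
199 ++++++++++++YYYYYYYYYYY#########YYYYYYYYY.++.+++..

[... 2380 characters left out ...]
 18  65 134 172 179 168]
 [237 181 148  31  35  94 181 194 105  25  19  24  55 124 189 174 178 175]
 [227 157  25  32  42 121 188  69  24  13  26  66 125 175 179 177 177 183]
 [ 92  28  33  37  40  39  34  24  15  31  68 132 179 176 178 184 198 199]
 [ 28  39  43  40  39  32  25   9  39  83 133 179 177 178 177 202 231 184]
 [ 43  38  35  35  30  20  22  54 112 156 174 174 175 177 177 169 152 150]
 [ 40  39  34  25  24  23  53 128 182 177 176 174 179 177 165 148 150 150]
 [ 35  33  28  22  31  66 125 176 175 177 178 179 175 156 136 150 150 151]
 [ 33  21  18  30  69 133 181 177 176 176 177 174 159 127 147 143 149 149]
 [ 24  21  33  73 133 179 175 176 179 173 162 136 104 151 142 138 150 144]]
```

apply_moves:
  xyz:
    - [0.08, 0, 0.03]
    - [0.12, 0, 0]
    - [0.1, 0, 0]
    - [0.035, 0, 0]
    - [0.012, 0, 0]
    - [0.012, 0, 0]
    - [0.012, 0, 0]
    - [0.012, 0, 0]
  rot:
    - [0, 0, 0]
    - [0, 0, 0]
    - [0, 0, 0]
    - [0, 0, 0]
    - [0, 0, 0]
    - [0, 0, 0]
    - [0, 0, 0]
    - [0, 0, 0]
  hand: [-1, -1, -1, -1, -1, -1, -1, -1]

```text
clock: 30.68
position: [0.4013, -0.2539, 0.0747]
ee_rot: [-0.003, 0.915, -0.404, -0.007]
contact_force: [-9.5, 12.1, 10.9]
width: -0.0003
gripper_force: 7.6
```

```bash
python3 lk.py | tail -2; python3 -c "
from rig import status; print(status.get_state()['contact_force'],status.get_state()['effort'])"
```

```text
t 30.77 pos [ 0.4012 -0.2538  0.0747] disp [ -61.9 -179.5] y ang -137.67 F [-7.61  8.06  8.83] w 0.0
turn [0.0006 0.0134 0.0005] shift [-0.0002 -0.0001  0.0156]
[-7.61456159  8.06474806  8.82837125] [-1.60314683e+00 -3.18130338e+01 -2.32843763e+01 -4.25792634e-01
 -3.85206655e+00 -2.30573252e-02]
```

apply_moves:
  xyz:
    - [0.01, 0, 0]
    - [0.01, 0, 0]
    - [0, 0, 0]
  rot:
    - [0, 0, 0]
    - [0, 0, 0]
    - [0, 0, 0]
  hand: [-1, -1, -1]

```text
clock: 31.15
position: [0.4012, -0.2539, 0.0743]
ee_rot: [-0.005, 0.915, -0.404, -0.012]
contact_force: [-15.1, 16.6, 17.2]
width: -0.0
gripper_force: 11.0
```

apply_moves:
  xyz:
    - [-0.03, 0, 0]
    - [-0.06, 0, 0]
    - [-0.15, 0, -0.05]
    - [-0.15, 0, -0.1]
    - [-0.1, 0, -0.1]
    - [0, 0, 0]
  rot:
    - [0, 0, 0]
    - [0, 0, 0]
    - [0, 0, 0]
    - [0, 0, 0]
    - [0, 0, 0]
    - [0, 0, 0]
  hand: [-1, -1, -1, -1, -1, -1]

```text
clock: 31.9
position: [0.311, -0.1542, 0.1519]
ee_rot: [0.001, 0.915, -0.404, 0.003]
contact_force: [-0.0, 0.2, 0.2]
width: 0.0003
gripper_force: 0.0
```

```bash
python3 lk.py; python3 - <<'E'
from p import *
g=mask(t,(55,25,30),(85,70,130),(150,130,235,200)); e=cv2.fitEllipse(cv2.convexHull(big(cv2.morphologyEx(g,cv2.MORPH_OPEN,np.ones((3,3)))))); w=t.ray(e[0],.089)[0]; print("mug top",e,w2d(w).round(1))
g=mask(s,(55,25,30),(100,120,200),(190,150,260,200)); e=cv2.fitEllipse(big(cv2.morphologyEx(g,cv2.MORPH_OPEN,np.ones((3,3))))); w=s.ray(e[0],.089)[0]; print("mug scene",e,w2d(w).round(1))
# gate: dark/brown pixels at its expected line (z .084)
h=cv2.cvtColor(t.im,cv2.COLOR_RGB2HSV)
for y in (80,50,20,0,-20,-34):
    row=[]
    for x in range(-80,-44,3):
        u,v=t.proj([[*d2w([x,y]),.084]])[0].round().astype(int); row.append(int(h[v,u,2]))
    print(y,row)
E
```

```text
top before 388 z 0.063 x pctl 1,3,97,99 [-117.8 -116.6  -34.4    3.8] y [-204.8 -151. ]
top before 388 z 0.098 x pctl 1,3,97,99 [-116.2 -115.1  -35.1    2.1] y [-206.3 -153.9]
top now    417 z 0.063 x pctl 1,3,97,99 [-56.4 -55.3  27.1  34.3] y [-206.6 -134.1]
top now    417 z 0.098 x pctl 1,3,97,99 [-56.5 -55.4  24.8  31.8] y [-208.  -137.5]
scene before 307 z 0.063 x pctl 1,3,97,99 [-117.8 -116.7  -36.5  -33.8] y [-209.5 -114.5]
scene before 307 z 0.098 x pctl 1,3,97,99 [-121.1 -120.2  -44.9  -42.3] y [-261.7 -172.5]
scene now    303 z 0.063 x pctl 1,3,97,99 [-57.2 -56.   23.9  26.5] y [-214.7 -114.1]
scene now    303 z 0.098 x pctl 1,3,97,99 [-64.3 -63.1  11.8  14.3] y [-266.6 -172.1]
t 32.0 pos [ 0.3119 -0.1554  0.1505] disp [-194.8 -179.3] y ang -137.66 F [ 0.17  0.13 -0.23] w -0.0002
turn [-0.0005 -0.0029  0.0007] shift [0.4428 0.0006 0.2684]
mug top ((204.5700225830078, 150.22509765625), (25.642210006713867, 26.82195472717285), 151.55352783203125) [-0.7 -0.8]
mug scene ((223.24874877929688, 170.50515747070312), (9.344364166259766, 22.06905746459961), 88.45281219482422) [-1.2 -0. ]
80 [200, 202, 210, 212, 112, 76, 82, 65, 76, 77, 81, 87]
50 [129, 131, 131, 134, 132, 98, 85, 77, 96, 137, 137, 139]
20 [129, 130, 130, 139, 127, 95, 79, 98, 156, 156, 143, 179]
0 [132, 137, 157, 216, 216, 117, 83, 124, 216, 218, 200, 143]
-20 [132, 135, 158, 205, 190, 78, 105, 105, 211, 195, 88, 102]
-34 [137, 134, 133, 200, 196, 78, 82, 100, 124, 132, 124, 85]
```

```bash
python3 - <<'E'
from p import *
im0=cv2.imread("pics/top0.png"); h0=cv2.cvtColor(im0,cv2.COLOR_BGR2HSV); h1=cv2.cvtColor(t.im,cv2.COLOR_RGB2HSV)
def prof(h,xs,y,z):
    o=[]
    for x in xs:
        u,v=t.proj([[*d2w([x,y]),z]])[0]; p=h[int(round(v)),int(round(u))]; o.append((x,int(p[0]),int(p[1]),int(p[2])))
    return o
for y in (-176,-180,-184):
    print("before",[(x,S,V) for x,H,S,V in prof(h0,range(-124,-70,4),y,.06)])
    print("now",[(x,S,V) for x,H,S,V in prof(h1,range(-64,-10,4),y,.06)])
# bar near end at now: scene view profile along the bar top
hs=cv2.cvtColor(s.im,cv2.COLOR_RGB2HSV)
for z in (.091,.08):
    print("scene z",z,[(x,int(hs[tuple(s.proj([[*d2w([x,-180]),z]])[0].round().astype(int)[::-1])][2])) for x in range(-50,44,4)])
E
```

```text
before [(-124, 6, 164), (-120, 29, 147), (-116, 200, 176), (-112, 208, 172), (-108, 209, 243), (-104, 213, 234), (-100, 207, 246), (-96, 187, 234), (-92, 5, 141), (-88, 9, 144), (-84, 7, 145), (-80, 7, 148), (-76, 7, 146), (-72, 9, 146)]
now [(-64, 5, 211), (-60, 9, 139), (-56, 176, 170), (-52, 220, 174), (-48, 215, 187), (-44, 214, 234), (-40, 211, 244), (-36, 210, 246), (-32, 124, 199), (-28, 9, 85), (-24, 13, 38), (-20, 38, 40), (-16, 20, 39), (-12, 12, 42)]
before [(-124, 6, 164), (-120, 42, 152), (-116, 207, 179), (-112, 213, 163), (-108, 214, 242), (-104, 219, 237), (-100, 207, 242), (-96, 210, 245), (-92, 8, 167), (-88, 8, 187), (-84, 6, 185), (-80, 7, 184), (-76, 10, 184), (-72, 6, 166)]
now [(-64, 7, 207), (-60, 11, 139), (-56, 195, 170), (-52, 214, 172), (-48, 219, 196), (-44, 215, 237), (-40, 216, 240), (-36, 209, 244), (-32, 136, 186), (-28, 10, 51), (-24, 23, 34), (-20, 15, 33), (-16, 15, 35), (-12, 20, 39)]
before [(-124, 6, 163), (-120, 65, 141), (-116, 221, 175), (-112, 219, 183), (-108, 213, 243), (-104, 220, 232), (-100, 210, 243), (-96, 194, 244), (-92, 113, 232), (-88, 10, 222), (-84, 9, 221), (-80, 9, 220), (-76, 7, 219), (-72, 5, 221)]
now [(-64, 5, 164), (-60, 19, 144), (-56, 190, 169), (-52, 211, 167), (-48, 214, 160), (-44, 210, 242), (-40, 220, 236), (-36, 210, 241), (-32, 196, 234), (-28, 17, 106), (-24, 15, 17), (-20, 59, 13), (-16, 142, 18), (-12, 60, 17)]
scene z 0.091 [(-50, 126), (-46, 179), (-42, 185), (-38, 143), (-34, 130), (-30, 120), (-26, 73), (-22, 52), (-18, 46), (-14, 44), (-10, 72), (-6, 64), (-2, 108), (2, 105), (6, 80), (10, 72), (14, 77), (18, 67), (22, 77), (26, 73), (30, 77), (34, 77), (38, 79), (42, 78)]
scene z 0.08 [(-50, 110), (-46, 122), (-42, 140), (-38, 132), (-34, 133), (-30, 121), (-26, 32), (-22, 17), (-18, 23), (-14, 23), (-10, 17), (-6, 18), (-2, 16), (2, 19), (6, 6), (10, 23), (14, 7), (18, 26), (22, 97), (26, 85), (30, 78), (34, 76), (38, 80), (42, 78)]
```

```bash
python3 -c "
from rig import job; print(job.sign_off())"
```

```text
the job is handed in; nothing more can be done
None
```

I handed the job in at about 32 s: the mug is centred to about 2 mm, the gate is shut against its stop, the knob points at the red mark to within about 2°, and the lock is against a hard stop. The lock only moved about 61 mm of its 70 mm travel; I judged that stop to be fully home because 28 N moved it no further.

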